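# Load the drying rack and start the fan

### The job

Set the primed pieces up to dry: lean every white slat lengthways against the rack's back board, side by side, each square to the rack with its foot down on the floor against the low batten, and seat each small canvas fully home in the tray recess of its own shape. When everything is loaded, push the fan switch's paddle over towards its amber lamp, hold it there for two seconds, and let it spring back upright. Leave the tumbler, the brush jar and the sketchbook alone.

Things in the scene. Friction and masses are not known exactly. Their poses are not given: they have to be found in the camera images.
- rack: Fixed wooden drying rack, 320 mm wide (y), turned up to 0.15 rad; origin at table level. In its frame the low foot batten (robot side) has its inner face at x = -70 mm, top at z = 32 mm; the upright back board has its near face at x = +90 mm, top at z = 160 mm. Both run along y from -160 to +160 mm. The floor between them is at z = 10 mm, open at both ends.
- slat1: Wooden panel slat, primed white, 200 x 40 x 12 mm, 60-130 g; slats are alike, either face or end will do. Origin at the middle of the 200 x 40 face that lies below at the start; x along its length, y across, z through its thickness. Home in the rack it leans about 40 degrees from level. Two or three of the three slats are there; any one may be absent.
- slat1_a (a point): slat1: centre of its +x end face, 100 mm from the centre.
- slat1_b (a point): slat1: centre of its -x end face.
- slat2: Another slat just like slat1, same frame. May be absent.
- slat2_a (a point): slat2: centre of its +x end face, 100 mm from the centre.
- slat2_b (a point): slat2: centre of its -x end face.
- slat3: Another slat just like slat1, same frame. May be absent.
- slat3_a (a point): slat3: centre of its +x end face, 100 mm from the centre.
- slat3_b (a point): slat3: centre of its -x end face.
- round_canvas: Round deep-edge mini canvas, white, stiff, 60 mm diameter, 22 mm thick, about 50 g. Origin at the centre of its underside, z up.
- round_canvas_mid (a point): Centre of the round canvas, 11 mm above its underside.
- square_canvas: Square deep-edge mini canvas, white, stiff, 55 x 55 mm, 22 mm thick, about 50 g. Origin at the centre of its underside, x and y along its sides.
- square_canvas_mid (a point): Centre of the square canvas, 11 mm above its underside.
- tray: Fixed dark wooden tray, 100 (x) x 180 (y) x 16 mm, origin at the centre of its underside at table level. Two recesses 8 mm deep (floors 8 mm above the table): round, 64 mm across, at y = +42 mm; square, 59 x 59 mm with sides along the tray's x and y, at y = -42 mm. A seated canvas stands 14 mm proud. Turned up to 0.3 rad.
- tray_hole0 (a point): Centre of the mouth of the round recess, 16 mm above the table.
- tray_hole1 (a point): Centre of the mouth of the square recess, 16 mm above the table.
- switchbox: Fixed grey switch box of the drying fan, 130 (x) x 80 (y) x 45 mm tall, origin at the centre of its underside at table level. A black upright paddle stands in the middle of its top; an amber start lamp sits on the top, on the box's +x side, 47 mm from the middle. Turned by up to 0.5 rad.
- paddle (a joint): Tilt of the spring-centred paddle: 0 upright, positive towards the amber lamp (+x of the box), to stops at +0.5 and -0.5 rad. The hinge axis is the box's y, 40 mm above the table. The spring needs about 2.5 N at the tip to reach the stop; let go, it springs upright.
- paddle_tip (a point): Middle of the paddle's top edge, 66 mm above the hinge and 106 mm above the table when upright. The paddle is 12 mm thick (box x) and 32 mm wide (box y).
- tumbler: Bystander: clear glass tumbler, 76 mm across, 85 mm tall, origin at the centre of its underside. Leave it alone.
- brush_jar: Bystander: blue jar holding brushes, 72 mm across, 100 mm tall (brushes to 205 mm), origin at the centre of its underside. Leave it alone.
- sketchbook: Bystander: blue sketchbook, 150 x 212 x 15 mm, lying flat, origin at the centre of its underside. Leave it alone.

How it is judged:
By the outcome, as a careful person would: the job done as asked, in the order asked, and still so for the second after the job is handed in, with the robot touching nothing.
Of slat1, slat2, slat3 only 2 to 3 are there at a start; the rules pass over those that are not, and their reading is None.
At some moment in a run one of slat1, slat2, slat3, round_canvas, square_canvas may be knocked a few centimetres aside while the robot is not near it.
Once in a run the grip may slacken for a moment while it holds something.
It also fails if it takes over 210 s, if anything falls off the work surface, if the arm or the gripper's body presses on something with over 40 N, if the wrist force passes 120 N, or if a joint passes its speed limit or range.

### The arm

A 7-joint arm with a two-finger parallel gripper is mounted at the origin on the work surface. World frame = base frame: x ahead of the robot, y to its left, z up, the work surface at z = 0. Lengths are in m, angles in rad, forces in N, time in s.
With the tool pointing down it reaches from about 0.4 to 0.875 m from the base axis. Payload 19.3 kg.
Tool frame: the origin (TCP) lies at the very end of the fingers, on their centre line; the grasp point (between the pads) lies 19 mm behind it; z points along the fingers, y is the line along which they close (so a half turn about z gives the same grasp; the last joint's range is limited). The gripper opens to 85 mm and grips with 20 to 120 N. Pads are 22 mm wide; open, the fingers measure 114 mm over their backs; the gripper's body (76 mm by 85 mm) begins 54 mm behind the grasp point. The pads swing forward as they close: fully open they stand 13 mm farther back than shut.
Start: joints at [1.153, 0.521, -0.036, 1.599, 0.021, 1.021, -0.113], TCP at [0.213, -0.588, 0.231] pointing down, gripper open.
Joint ranges: [-2.91, 2.91], [-0.3, 2.13], [-1.5, 1.42], [0.17, 2.43], [-1.26, 4.41], [0.16, 1.93], [-2.52, 2.52]. Speed limits (rad/s): [1.89, 1.89, 2.39, 2.39, 3.01, 3.01, 3.01].

### API

Orientations are given as [roll, pitch, yaw] about the fixed x, y, z axes, in that order (R = Rz(yaw) Ry(pitch) Rx(roll)).
In Python, from workcell import bot gives the robot as it stands. The module is installed in compiled form; this text tells all that it offers.
- The arm moves only by the tool apply_moves, never from a script. Its arguments are lists of equal length, an entry for each row: "claw": the finger opening in m, from 0 to 0.0854; "xyz": the shift along the tool's x, y, z in m, a list of three; "twist": the turn, a rotation vector about the tool's x, y, z in rad, a list of three. A call has 1 to 20 rows; each row shifts and turns the commanded pose from where the row before left it, along the tool's axes as they then stand; what a row does not reach is not made up. A row lasts 1/10 s, in which the tool goes at most 50 mm and 8.59 degrees, less where a joint would pass 70% of its speed; a pose out of reach is approached as far as the arm can. A call with a gripper value outside its range is refused whole. The fingers move at their own pace and stop on an object; "force" is the grip in N (left out, the last holds). Time passes only in rows, so rows that do not move let the fingers close. It gives the time, the measured TCP pose, the force, the opening and the grip force at its end, in the units of the state.
- bot.observe(): the state, without advancing time (a new reading comes with each control period).
- bot.grab_frame(name): name is "side" or "top"; returns a dict with "img" (400x640x3 uint8, red, green, blue), "vfov" (degrees; the focal length in pixels is half the picture's height over the tangent of half this angle, whatever the lens; pixels are square), "cx", "cy" (the principal point, pixels), "distortion" ([k1, k2, p1, p2, k3] as OpenCV has them; the pictures are not rectified), "view" (4x4, takes a point from world to camera coordinates). Camera axes: x right, y up, looking along -z (the intrinsics and any distortion apply to the point x, -y, -z); pixel columns grow to the right and rows downward; lengths in m; the calibration is good to about 2 mm. A picture is of the moment at which its call begins. There is no depth.
- bot.job_done(): hands the job in; it is judged then, once.
Trained networks look in the newest picture that a camera, given by its name, has taken for a name from the list of things; names that differ only in an ending like _2 or _b are one class to them, and where a whole thing is asked for, a point or a joint stands for the part that bears it (a point fixed in the world has none). Each returns a list of dicts, best first, with "score" (0 to 1); they miss things now and then, are a little off and sometimes report something else, mostly with a low value. They report only what shows in the picture. A call takes as long as a camera call.
- bot.find_in(camera, query): "position" ([x, y, z] in m, in world coordinates, good to about 4 mm: the middle of the surface that is visible of it).
The state is a dict: "clock": time; "qpos": joint angles; "qd": joint speeds; "joint_efforts": joint torques, N m; "position": TCP position; "tool_rot": TCP orientation; "force": force on the tool from outside, world axes, zero at the start; "moment": the same for the moment, N m; "grip_width": finger opening in m; "finger_force": force on a finger pad.
Only numpy, scipy, OpenCV 4.12 (cv2) and the standard library are available. Lean on these libraries where they do the work, as an engineer would, in place of code of your own. Each camera call takes 0.05 s, during which the arm holds its last target. There are 200 camera calls.

## Working session

There is one attempt and no reset: what is moved stays moved. The work goes in short steps, Python scripts to look and compute and a tool call to move; the robot and the scene stay as the last step left them, time stands still between calls to the robot, and variables do not carry over. Pictures are saved under pics/ and viewed, at most 14 in all, crops included, and the job is handed in when it is done.

Besides the shell and the picture viewer there is one more tool, called after ">>>" as a command line: name --argument value ..., lists and objects as JSON in quotes. apply_moves: Moves the arm, as the interface text tells. Its arguments: {"type":"object","properties":{"claw":{"type":"array"},"xyz":{"type":"array"},"twist":{"type":"array"},"force":{"type":"number"}},"required":["claw","xyz","twist"]}

```bash
mkdir -p pics; cat > h.py <<'E'
import numpy as np, cv2
from workcell import bot
from scipy.spatial.transform import Rotation as R
def K(f):
    h=f["img"].shape[0]; fl=h/2/np.tan(np.radians(f["vfov"])/2)
    return np.array([[fl,0,f["cx"]],[0,fl,f["cy"]],[0,0,1.]])
def proj(f,P):
    P=np.atleast_2d(P); V=np.array(f["view"]); C=P@V[:3,:3].T+V[:3,3]
    C=C*[1,-1,-1]
    return cv2.projectPoints(C.reshape(-1,1,3),np.zeros(3),np.zeros(3),K(f),np.array(f["distortion"],float))[0].reshape(-1,2)
def back(f,uv,z):
    uv=np.atleast_2d(np.array(uv,float)); n=cv2.undistortPoints(uv.reshape(-1,1,2),K(f),np.array(f["distortion"],float)).reshape(-1,2)
    V=np.array(f["view"]); d=np.c_[n[:,0],-n[:,1],-np.ones(len(n))]@V[:3,:3]; o=-V[:3,:3].T@V[:3,3]
    return o+d*((np.asarray(z)-o[2])/d[:,2])[:,None]
def save(f,n): cv2.imwrite("pics/%s.png"%n,f["img"][:,:,::-1])
def st():
    s=bot.observe(); print({k:np.round(s[k],4).tolist() for k in("clock","qpos","position","tool_rot","force","grip_width","finger_force")}); return s
E
python3 - <<'E'
from h import *
st()
for n in("top","side"):
    f=bot.grab_frame(n); save(f,n+"0"); V=np.array(f["view"]); print(n,f["vfov"],f["cx"],f["cy"],f["distortion"],np.round(-V[:3,:3].T@V[:3,3],3))
    for q in("slat1","slat1_a","slat1_b","round_canvas","square_canvas","tray","tray_hole0","tray_hole1","rack","switchbox","paddle_tip","tumbler","brush_jar","sketchbook"):
        print(q,[(round(d["score"],2),np.round(d["position"],3).tolist()) for d in bot.find_in(n,q)[:5]])
E
```

```text
{'clock': 0.0, 'qpos': [1.1528, 0.522, -0.0363, 1.6, 0.0212, 1.0211, -0.1128], 'position': [0.2129, -0.5873, 0.2307], 'tool_rot': [-3.1405, 0.0001, 0.3477], 'force': [0.4123, -0.5247, -0.1019], 'grip_width': 0.0851, 'finger_force': 0.0}
top 57.31718806714681 321.80984257491383 199.57249803473206 [-0.06277481  0.          0.          0.          0.        ] [0.291 0.028 1.341]
slat1 [(0.8, [0.429, 0.0, 0.013]), (0.74, [0.437, -0.373, 0.026]), (0.73, [0.614, 0.341, 0.092]), (0.59, [0.48, 0.376, 0.011])]
slat1_a [(0.74, [0.474, 0.374, 0.013]), (0.39, [0.455, -0.206, 0.02])]
slat1_b [(0.74, [0.474, 0.374, 0.013]), (0.39, [0.455, -0.206, 0.02])]
round_canvas [(0.81, [0.438, -0.372, 0.025])]
square_canvas [(0.73, [0.611, 0.346, 0.045]), (0.64, [0.452, -0.205, 0.02])]
tray [(0.6, [0.59, -0.288, 0.013]), (0.59, [0.612, 0.347, 0.046])]
tray_hole0 [(0.74, [0.591, -0.291, 0.02]), (0.53, [0.48, 0.381, 0.013])]
tray_hole1 [(0.74, [0.591, -0.291, 0.02]), (0.53, [0.48, 0.381, 0.013])]
rack [(0.83, [0.648, -0.001, 0.012]), (0.57, [0.479, 0.379, 0.012]), (0.57, [0.614, 0.348, 0.092]), (0.51, [0.428, 
[... 413 characters left out ...]
(0.85, [0.434, -0.019, 0.012]), (0.82, [0.48, 0.365, 0.01])]
slat1_a [(0.81, [0.485, 0.364, 0.011])]
slat1_b [(0.81, [0.485, 0.364, 0.011])]
round_canvas [(0.53, [0.441, -0.378, 0.023]), (0.5, [0.461, -0.217, 0.019])]
square_canvas [(0.84, [0.458, -0.216, 0.018]), (0.32, [0.59, -0.297, 0.014])]
tray [(0.88, [0.592, -0.298, 0.015]), (0.63, [0.441, -0.38, 0.022])]
tray_hole0 [(0.66, [0.59, -0.298, 0.012])]
tray_hole1 [(0.66, [0.59, -0.298, 0.012])]
rack [(0.79, [0.652, -0.034, 0.011])]
switchbox [(0.93, [0.622, 0.331, 0.044]), (0.28, [0.478, 0.36, 0.008])]
paddle_tip [(0.37, [0.482, 0.363, 0.008])]
tumbler []
brush_jar [(0.91, [0.731, -0.315, 0.099])]
sketchbook [(0.78, [0.449, 0.587, 0.013])]
```

View pics/top0.png

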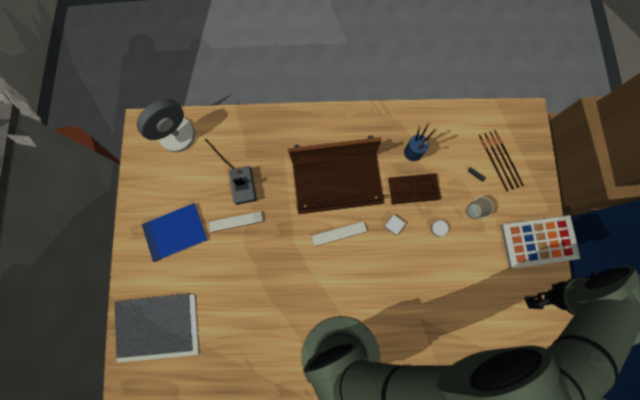

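View pics/side0.png

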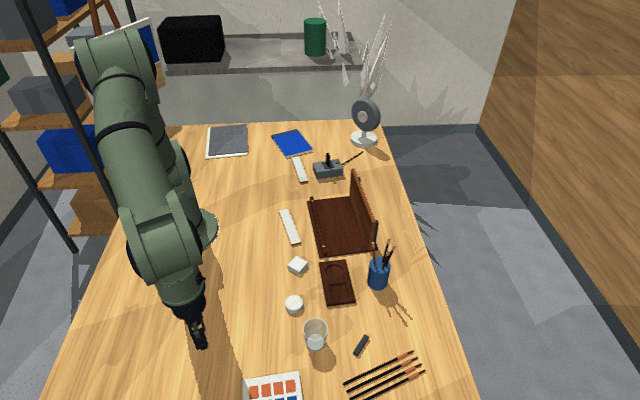

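Two slats are present, at top-view px (339,234) and (237,221). The canvases are at (396,225) and (440,228), the tray at (414,188), the rack at (338,175) and the switch at (243,184).

```bash
cat >> h.py <<'E'
def whites(f,z=0.012,box=(130,130,480,270)):
    im=f["img"].astype(int); m=((im.min(2)>150)&(im.max(2)-im.min(2)<45)).astype(np.uint8)
    mm=np.zeros_like(m); x0,y0,x1,y1=box; mm[y0:y1,x0:x1]=m[y0:y1,x0:x1]
    out=[]
    for c in cv2.findContours(mm,0,cv2.CHAIN_APPROX_NONE)[0]:
        if len(c)<20: continue
        P=back(f,c.reshape(-1,2),z)[:,:2]
        (cx,cy),(w,h),a=cv2.minAreaRect((P*1000).astype(np.float32))
        if w<h: w,h,a=h,w,a+90
        out.append((c.reshape(-1,2).mean(0).round(),round(cx),round(cy),round(w),round(h),round((a+90)%180-90,1)))
    return out
E
python3 - <<'E'
from h import *
for n,b in(("top",(130,130,480,270)),("side",(270,150,330,330))):
    f=bot.grab_frame(n)
    for o in whites(f,box=b): print(n,*o)
    if n=="top": c=f["img"][125:265,215:460]; o=(215,125)
    else: c=f["img"][150:320,270:410]; o=(270,150)
    s=3.2 if n=="top" else 3.5
    cv2.imwrite(f"pics/{n}c.png",cv2.resize(c,None,fx=s,fy=s,interpolation=cv2.INTER_CUBIC)[:,:,::-1])
E
```

```text
top [338. 233.] 426 -6 191 32 -75.8
top [440. 228.] 437 -377 51 48 -65.6
top [395. 224.] 455 -212 49 48 -39.2
top [232. 222.] 478 387 165 31 -79.8
top [173. 143.] 791 631 100 49 66.4
side [321. 322.] 524 -446 57 15 -47.3
side [294. 302.] 437 -368 58 57 87.8
side [297. 263.] 454 -202 56 55 53.7
side [289. 226.] 427 -5 196 40 -75.8
side [299. 169.] 480 374 196 40 -79.1
```

View pics/topc.png

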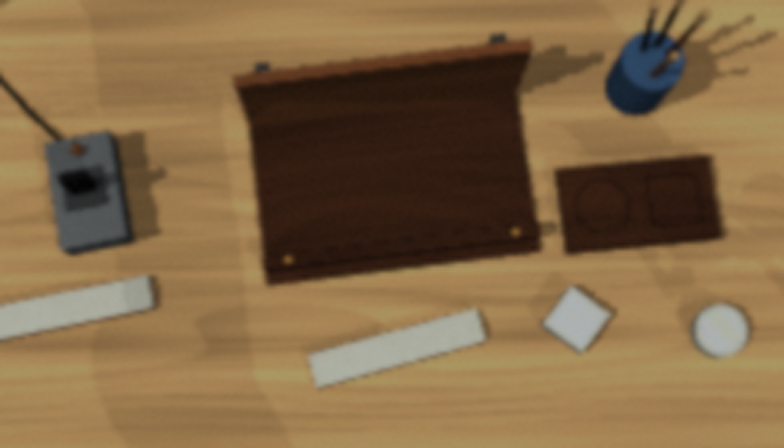

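View pics/sidec.png

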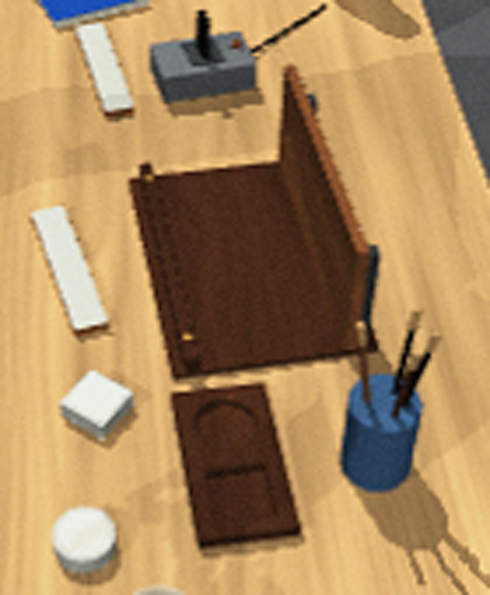

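```bash
cat > fit.py <<'E'
from h import *
from scipy.optimize import least_squares
ft=bot.grab_frame("top"); fs=bot.grab_frame("side")
T=lambda a:np.array(a)/3.2+[215,125]
S=lambda a:np.array(a)/3.5+[270,150]
def fit(x0,obs):
    def w(p,L):
        c,s=np.cos(p[2]),np.sin(p[2]); return np.array([p[0]+c*L[0]-s*L[1],p[1]+s*L[0]+c*L[1],L[2]])
    def r(p): return np.concatenate([proj(ft if v=="t" else fs,w(p,L))[0]-(T if v=="t" else S)(uv) for v,L,uv in obs])
    s=least_squares(r,x0,loss="soft_l1"); print(np.round(s.x,4)); print(np.round(s.fun if 0 else r(s.x).reshape(-1,2),1).tolist()); return s.x,w
tray,w=fit([.59,-.29,0],[("t",(.05,.09,.016),(556,170)),("t",(.05,-.09,.016),(711,156)),("t",(-.05,-.09,.016),(722,237)),("t",(-.05,.09,.016),(566,252)),
 ("s",(-.05,.09,.016),(173,395)),("s",(.05,.09,.016),(263,384)),("s",(.05,-.09,.016),(299,532)),("s",(-.05,-.09,.016),(200,545))])
sw,_=fit([.62,.34,0],[("t",(.065,.04,.045),(46,146)),("t",(.065,-.04,.045),(110,133)),("t",(-.065,.04,.045),(62,246)),
 ("s",(-.065,-.04,.045),(160,79)),("s",(.065,-.04,.045),(255,67)),("s",(-.065,.04,.045),(151,45)),("t",(.047,0,.046),(78,148)),("s",(.047,0,.046),(236,43)),("s",(0,0,.106),(203,12))])
rack,_=fit([.65,0,0],[("t",(.09,.16,.16),(247,87)),("t",(.09,-.16,.16),(527,54)),("s",(.09,-.16,.16),(365,255)),("s",(.09,.16,.16),(287,72)),("s",(.09,-.16,.01),(362,352)),("s",(-.07,-.16,.032),(193,360)),("s",(-.07,.16,.032),(145,172)),("t",(-.07,-.16,.032),(538,235)),("t",(-.07,.16,.032),(262,267))])
def draw(img,f,p,pts):
    uv=proj(f,[w(p,L) for L in pts])
    for a,b in zip(uv,np.roll(uv,-1,0)): cv2.line(img,*[tuple(int(v) for v in np.round(q*4*16)) for q in (a,b)],(255,0,255),1,cv2.LINE_AA,4)
rect=lambda x0,x1,y,z:[(x0,y,z),(x1,y,z),(x1,-y,z),(x0,-y,z)]
tiles=[]
for f,(x0,y0,x1,y1) in((ft,(225,130,445,215)),(fs,(300,150,400,310))):
    b=cv2.resize(f["img"],None,fx=4,fy=4,interpolation=cv2.INTER_CUBIC)
    draw(b,f,tray,rect(-.05,.05,.09,.016));draw(b,f,sw,rect(-.065,.065,.04,.045));draw(b,f,sw,[(0,0,.04),(0,0,.106)]);draw(b,f,sw,[(.04,0,.046),(.054,0,.046)])
    draw(b,f,rack,[(.09,.16,.01),(.09,-.16,.01),(.09,-.16,.16),(.09,.16,.16)]);draw(b,f,rack,rect(-.07,.09,.16,.01));draw(b,f,rack,[(-.07,.16,.032),(-.07,-.16,.032)])
    c=b[y0*4:y1*4,x0*4:x1*4]; k=min(800/c.shape[1],600/c.shape[0],1); cv2.imwrite("pics/ov%d.png"%len(tiles),cv2.resize(c,None,fx=k,fy=k)[:,:,::-1]); tiles.append(1)
print("holes",w(tray,(0,.042,.016)),w(tray,(0,-.042,.016)))
E
python3 fit.py
```

```text
[ 0.5875 -0.2946  0.0695]
[[0.6, -1.0], [-0.2, -0.9], [0.5, -0.1], [0.9, -0.3], [-1.2, -0.2], [-0.0, -0.1], [-0.1, -0.7], [-1.4, -0.7]]
[0.6129 0.3436 0.1857]
[[-0.7, -1.4], [0.4, -1.8], [-0.3, 1.1], [0.4, -0.2], [0.3, -1.1], [-1.2, -0.5], [0.5, 0.3], [-0.4, 1.3], [-0.4, 1.0]]
[ 0.6146 -0.0104  0.0992]
[[-3.3, 0.5], [2.9, -0.5], [-3.5, 0.1], [-2.0, -1.8], [-6.3, 0.4], [0.4, -0.2], [0.6, -2.8], [1.2, -3.6], [0.4, -2.9]]
holes [ 0.5845601  -0.25269315  0.016     ] [ 0.59039691 -0.33649012  0.016     ]
```

View pics/ov0.png

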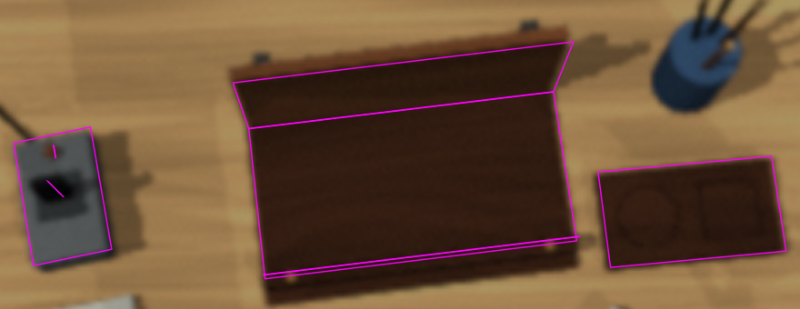

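View pics/ov1.png

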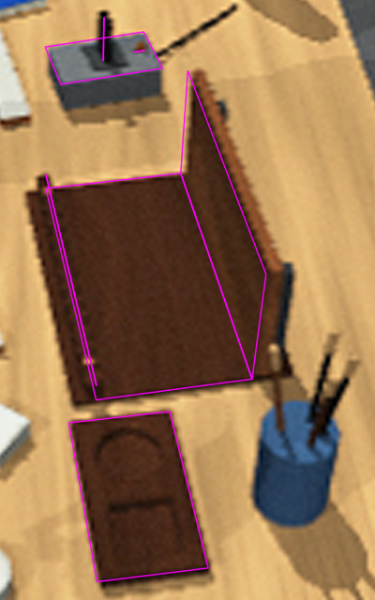

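The overlay matches the tray and switch to about a pixel. The rack's batten edge is too dark to trust, so I'll brighten those crops and look again.

```bash
python3 - <<'E'
from h import *
for n,(x0,y0,x1,y1),k in(("top",(285,132,392,218),7),("side",(300,165,390,260),6)):
    f=bot.grab_frame(n); c=f["img"][y0:y1,x0:x1]
    c=cv2.resize(c,None,fx=k,fy=k,interpolation=cv2.INTER_CUBIC); c=(255*np.clip(c/255*1.6,0,1)**.5).astype(np.uint8)
    cv2.imwrite(f"pics/{n}g.png",c[:,:,::-1])
E
```

```text
(no output)
```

View pics/topg.png

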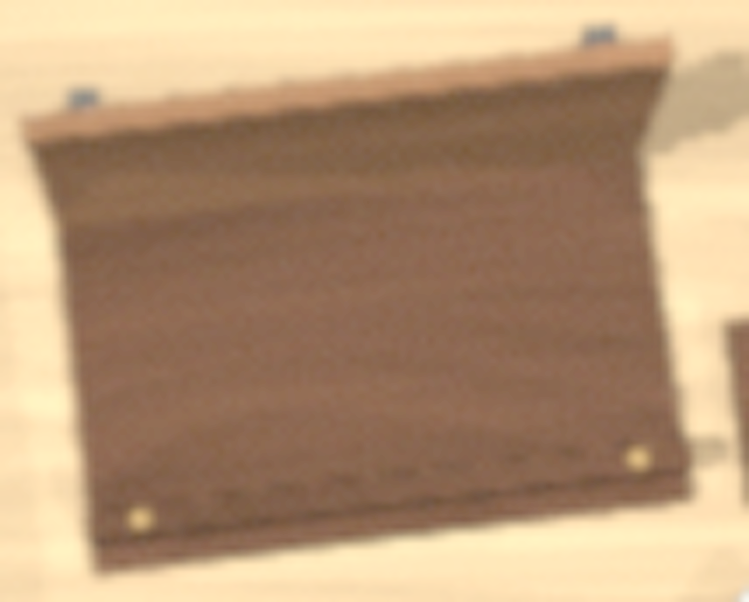

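View pics/sideg.png

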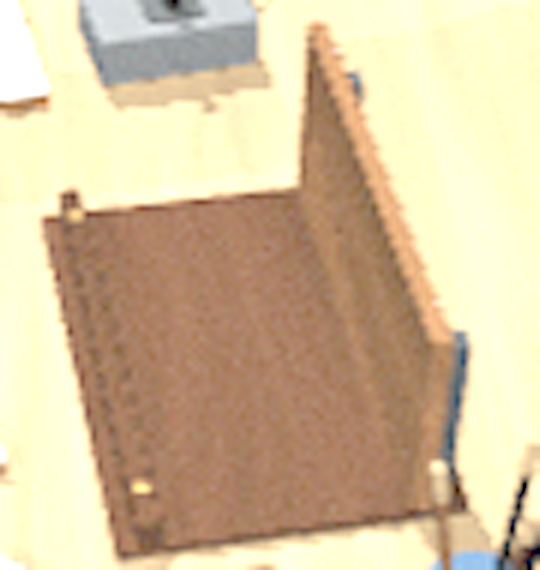

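```bash
python3 - <<'E'
from h import *
from scipy.optimize import least_squares
F={"t":bot.grab_frame("top"),"s":bot.grab_frame("side")}
px=lambda v,a:np.array(a)/7+[285,132] if v=="t" else np.array(a)/6+[300,165]
obs=[("t",(.09,.16,.16),(35,145)),("t",(.09,-.16,.16),(666,69)),("t",(.09,.16,.01),(62,226)),("t",(.09,-.16,.01),(640,155)),
("s",(.09,.16,.16),(308,30)),("s",(.09,-.16,.16),(432,345)),("s",(.09,.16,.01),(303,188)),("s",(.09,-.16,.01),(418,512))]
br=[("t",1,(140,517)),("t",-1,(638,458)),("s",1,(75,215)),("s",-1,(142,488))]
def w(p,L):
    c,s=np.cos(p[2]),np.sin(p[2]); return np.array([p[0]+c*L[0]-s*L[1],p[1]+s*L[0]+c*L[1],L[2]])
def r(p):
    return np.concatenate([proj(F[v],w(p,L))[0]-px(v,u) for v,L,u in obs]+[proj(F[v],w(p,(p[3],p[4]*s,p[5])))[0]-px(v,u) for v,s,u in br])
s=least_squares(r,[.62,0,.1,-.08,.13,.032],loss="soft_l1");print(np.round(s.x,4));print(np.round(r(s.x).reshape(-1,2),1).tolist())
E
```

```text
[ 0.6188 -0.0094  0.0984 -0.0781  0.1302  0.0325]
[[-1.3, -1.3], [2.1, -1.6], [-0.8, -0.1], [0.4, -0.0], [-0.4, -1.4], [-0.1, 0.3], [-1.5, -0.4], [-1.5, 0.4], [0.3, -0.4], [0.1, -0.5], [-0.2, -0.0], [-0.6, 0.2]]
```

```bash
cat >> h.py <<'E'
def to(pos,rpy=None):
    "shift in present tool axes, then the rotvec (tool axes) needed"
    s=bot.observe(); R0=R.from_euler("xyz",s["tool_rot"]); p=np.array(s["position"])
    d=R0.inv().apply(np.array(pos)-p); print("shift mm",np.round(d*1000,1),"len",round(1000*np.linalg.norm(d)),end=" ")
    if rpy is not None: print("rotvec",np.round((R0.inv()*R.from_euler("xyz",rpy)).as_rotvec(),4),end="")
    print()
E
python3 - <<'E'
from h import *
to([.427,-.005,.15],[np.pi,0,np.radians(104.2)])
E
```

```text
shift mm [ 399.7 -474.7   81.3] len 626 rotvec [ 0.     -0.     -1.4708]
```

>>> apply_moves --claw '[0.085,0.085,0.085,0.085,0.085,0.085,0.085,0.085,0.085,0.085,0.085,0.085,0.085,0.085,0.085,0.085]' --xyz '[[0.025,-0.0297,0.005],[0.025,-0.0297,0.005],[0.025,-0.0297,0.005],[0.025,-0.0297,0.005],[0.025,-0.0297,0.005],[0.025,-0.0297,0.005],[0.025,-0.0297,0.005],[0.025,-0.0297,0.005],[0.025,-0.0297,0.005],[0.025,-0.0297,0.005],[0.025,-0.0297,0.005],[0.025,-0.0297,0.005],[0.025,-0.0297,0.005],[0.025,-0.0297,0.005],[0.025,-0.0297,0.005],[0.025,-0.0297,0.005]]' --twist '[[0,0,0],[0,0,0],[0,0,0],[0,0,0],[0,0,0],[0,0,0],[0,0,0],[0,0,0],[0,0,0],[0,0,0],[0,0,0],[0,0,0],[0,0,0],[0,0,0],[0,0,0],[0,0,0]]' --force 40

```text
clock: 3.5
position: [0.4276, -0.0029, 0.1513]
tool_rot: [3.141, -0.001, 0.348]
force: [0.7, -0.6, -0.5]
grip_width: 0.0849
finger_force: 0.0
```

>>> apply_moves --claw '[0.07,0.07,0.07,0.07,0.07,0.07,0.07,0.07,0.07,0.07,0.07]' --xyz '[[0,0,0],[0,0,0],[0,0,0],[0,0,0],[0,0,0],[0,0,0],[0,0,0],[0,0,0],[0,0,0],[0,0,0],[0,0,0]]' --twist '[[0,0,-0.134],[0,0,-0.134],[0,0,-0.134],[0,0,-0.134],[0,0,-0.134],[0,0,-0.134],[0,0,-0.134],[0,0,-0.134],[0,0,-0.134],[0,0,-0.134],[0,0,-0.131]]'

```text
clock: 4.6
position: [0.4272, -0.0046, 0.1514]
tool_rot: [3.141, 0.0, 1.824]
force: [0.1, 0.0, 0.4]
grip_width: 0.0701
finger_force: 0.0
```

```bash
python3 - <<'E'
from h import *
st(); to([.427,-.005,.003],[np.pi,0,np.radians(104.2)])
f=bot.grab_frame("side")
for o in whites(f,box=(270,150,330,330)): print(*o)
E
```

```text
{'clock': 4.6, 'qpos': [0.372, 0.3902, -0.6157, 2.1515, 0.3497, 0.6964, -0.2268], 'position': [0.4272, -0.0046, 0.1514], 'tool_rot': [3.1413, 0.0002, 1.8241], 'force': [0.1446, 0.0331, 0.4182], 'grip_width': 0.0701, 'finger_force': 0.0}
shift mm [ -0.3  -0.4 148.4] len 148 rotvec [0.0003 0.0002 0.0055]
[293. 302.] 436 -368 58 54 86.1
[297. 263.] 454 -202 55 55 -38.6
[289. 226.] 427 -5 196 40 -75.8
[300. 166.] 477 394 143 39 -79.6
```

>>> apply_moves --claw '[0.065,0.065,0.065,0.065,0.065,0.04,0.03,0.03,0.03,0.03,0.03]' --xyz '[[0,0,0.035],[0,0,0.035],[0,0,0.035],[0,0,0.035],[0,0,0.0084],[0,0,0],[0,0,0],[0,0,0],[0,0,0],[0,0,0],[0,0,0]]' --twist '[[0,0,0],[0,0,0],[0,0,0],[0,0,0],[0,0,0.005],[0,0,0],[0,0,0],[0,0,0],[0,0,0],[0,0,0],[0,0,0]]' --force 60

```text
clock: 5.75
position: [0.4281, -0.0047, 0.0042]
tool_rot: [3.139, 0.001, 1.813]
force: [-2.0, 0.4, 16.9]
grip_width: 0.0382
finger_force: 62.1
```

>>> apply_moves --claw '[0.03,0.03,0.03,0.03,0.03,0.03,0.03,0.03]' --xyz '[[0,0,-0.01],[0,0,-0.03],[0,0,-0.04],[0,0,-0.04],[0,0,-0.04],[0,0,-0.04],[0,0,-0.02],[0,0,0]]' --twist '[[0,0,0],[0,0,0],[0,0,0],[0,0,0],[0,0,0],[0,0,0],[0,0,0],[0,0,0]]'

```text
clock: 6.55
position: [0.428, -0.0047, 0.2263]
tool_rot: [3.137, 0.002, 1.813]
force: [0.8, -0.7, -1.2]
grip_width: 0.0379
finger_force: 60.5
```

```bash
python3 - <<'E'
from h import *
st()
f=bot.grab_frame("side");save(f,"g1")
for o in whites(f,z=.22,box=(250,100,340,330)): print(*o)
to([.5,-.0,.22],[np.pi,0,np.radians(185.64)])
E
```

```text
{'clock': 6.55, 'qpos': [0.4712, 0.2716, -0.7072, 2.0718, 0.2328, 0.87, -0.1263], 'position': [0.428, -0.0047, 0.2263], 'tool_rot': [3.137, 0.0022, 1.813], 'force': [0.8147, -0.6598, -1.2025], 'grip_width': 0.0379, 'finger_force': 60.5149}
[294. 302.] 444 -503 47 46 87.8
[297. 263.] 458 -370 45 44 -37.4
[291. 196.] 445 -66 29 11 -4.0
[286. 180.] 423 31 113 38 -76.1
[302. 175.] 485 60 84 31 -79.6
shift mm [-12.8  71.7   4.8] len 73 rotvec [ 1.000e-03  3.100e-03 -1.427e+00]
```

View pics/g1.png

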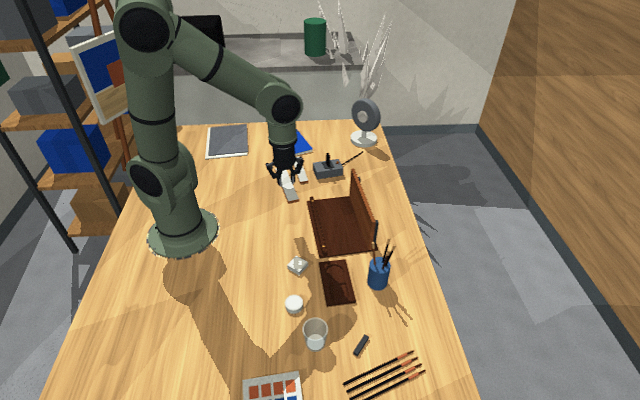

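>>> apply_moves --claw '[0.03,0.03,0.03,0.03,0.03,0.03,0.03,0.03,0.03,0.03,0.03,0.03,0.03,0.03]' --xyz '[[0,0,-0.02],[0,0,-0.02],[0,0,0],[0,0,0],[0,0,0],[0,0,0],[0,0,0],[0,0,0],[0,0,0],[0,0,0],[0,0,0],[0,0,0],[0,0,0],[0,0,0]]' --twist '[[0,0,-0.11],[0,0,-0.11],[0,0,-0.11],[0,0,-0.11],[0,0,-0.11],[0,0,-0.11],[0,0,-0.11],[0,0,-0.11],[0,0,-0.11],[0,0,-0.11],[0,0,-0.11],[0,0,-0.11],[0,0,-0.107],[0,0,0]]'

```text
clock: 8.0
position: [0.4265, -0.0046, 0.2623]
tool_rot: [3.141, -0.001, -3.04]
force: [-0.4, 0.6, -0.1]
grip_width: 0.038
finger_force: 60.5
```

```bash
cat >> h.py <<'E'
RK=[.6188,-.0094,.0984]
def slat(y,th,foot_gap=0.002,lift=0.0,off=0.004,along=0.0):
    "TCP pose for a slat held at its centre, psi=rack+180; off: underside beyond TCP; along: slat centre minus TCP, uphill"
    t=np.radians(th); u=np.array([np.cos(t),0,np.sin(t)]); n=np.array([-np.sin(t),0,np.cos(t)])
    foot=np.array([-.07+.012*np.sin(t)+foot_gap,y,.010+lift])
    L=foot+u*(.1-along)+n*off
    Rz=R.from_euler("z",RK[2]); P=Rz.apply(L)+[RK[0],RK[1],0]
    M=np.c_[-u,np.cross(-n,-u),-n]
    return P,(Rz*R.from_matrix(M)).as_euler("xyz")
E
python3 - <<'E'
from h import *
st()
for th,l in((46,.12),(46,.004),(42,.0)):
    P,e=slat(-.04,th,lift=l); print(P.round(4),e.round(3)); to(P,e)
E
```

```text
{'clock': 8.0, 'qpos': [0.7204, 0.2799, -1.0009, 2.0153, 0.2806, 0.9921, 1.2531], 'position': [0.4265, -0.0046, 0.2623], 'tool_rot': [3.141, -0.0014, -3.0403], 'force': [-0.3668, 0.6451, -0.1004], 'grip_width': 0.038, 'finger_force': 60.5047}
[ 0.6299 -0.0485  0.2047] [-3.142  0.803 -3.043]
shift mm [-198.   -64.3   57.3] len 216 rotvec [ 0.0017 -0.8042  0.0025]
[ 0.6299 -0.0485  0.0887] [-3.142  0.803 -3.043]
shift mm [-198.2  -64.4  173.3] len 271 rotvec [ 0.0017 -0.8042  0.0025]
[ 0.6343 -0.0481  0.0799] [-3.142  0.733 -3.043]
shift mm [-202.6  -64.4  182.2] len 280 rotvec [ 0.0016 -0.7344  0.0025]
```

>>> apply_moves --claw '[0.03,0.03,0.03,0.03,0.03,0.03,0.03,0.03,0.03,0.03,0.03,0.03,0.03,0.03]' --xyz '[[-0.033,-0.0107,0],[-0.033,-0.0107,0],[-0.033,-0.0107,0],[-0.033,-0.0107,0],[-0.033,-0.0107,0],[-0.033,-0.0107,0],[0,0,0],[0,0,0],[0,0,0],[0,0,0],[0,0,0],[0,0,0],[0,0,0],[0,0,0]]' --twist '[[0,0,0],[0,0,0],[0,0,0],[0,0,0],[0,0,0],[0,0,0],[0,-0.115,0],[0,-0.115,0],[0,-0.115,0],[0,-0.115,0],[0,-0.115,0],[0,-0.115,0],[0,-0.114,0],[0,0,0]]'

```text
clock: 9.4
position: [0.6335, -0.0598, 0.2618]
tool_rot: [-3.11, 0.666, -3.048]
force: [0.3, 0.2, -1.2]
grip_width: 0.0378
finger_force: 60.5
```

```bash
python3 - <<'E'
from h import *
st()
for th,l in((46,.05),(46,.004),):
    P,e=slat(-.04,th,lift=l); to(P,e)
f=bot.grab_frame("side");cv2.imwrite("pics/g2.png",cv2.resize(f["img"][100:300,230:410],None,fx=3,fy=3)[:,:,::-1])
E
```

```text
{'clock': 9.4, 'qpos': [0.6548, 0.3631, -0.7756, 2.0869, 1.145, 0.2462, 0.6009], 'position': [0.6335, -0.0598, 0.2618], 'tool_rot': [-3.1101, 0.6662, -3.0479], 'force': [0.2614, 0.1671, -1.2368], 'grip_width': 0.0378, 'finger_force': 60.5404}
shift mm [80.5 14.7 98. ] len 128 rotvec [-0.0346 -0.1367 -0.0014]
shift mm [109.   15.9 134.1] len 174 rotvec [-0.0346 -0.1367 -0.0014]
```

View pics/g2.png

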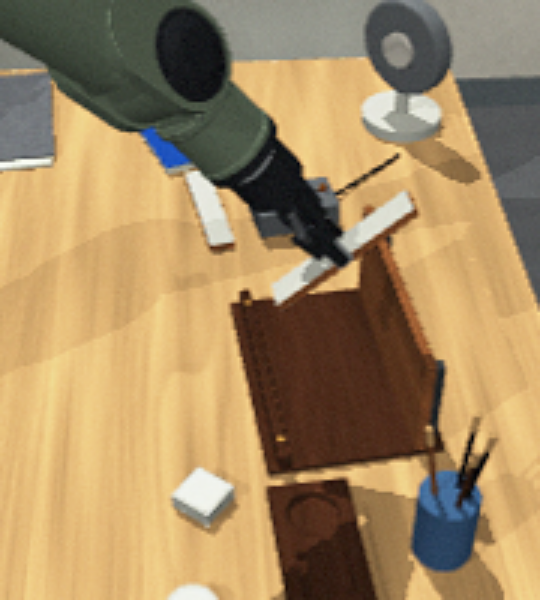

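>>> apply_moves --claw '[0.03,0.03,0.03,0.03,0.03,0.03,0.03,0.03,0.03,0.03]' --xyz '[[0.01,0.002,0.012],[0.01,0.002,0.012],[0.01,0.002,0.012],[0.01,0.002,0.012],[0.01,0.002,0.012],[0.01,0.002,0.012],[0.01,0.002,0.012],[0,0,0],[0,0,0],[0,0,0]]' --twist '[[0,0,0],[0,0,0],[-0.006,-0.025,0],[-0.006,-0.025,0],[-0.006,-0.025,0],[-0.006,-0.025,0],[-0.006,-0.025,0],[-0.004,-0.011,0],[0,0,0],[0,0,0]]'

```text
clock: 10.45
position: [0.6329, -0.0519, 0.1634]
tool_rot: [-3.128, 0.778, -3.04]
force: [0.2, -0.1, -1.3]
grip_width: 0.0378
finger_force: 60.5
```

```bash
python3 - <<'E'
from h import *
st()
for th,l in((46,.03),(46,.002),):
    P,e=slat(-.04,th,lift=l); print(P.round(4)); to(P,e)
E
```

```text
{'clock': 10.45, 'qpos': [0.773, 0.6703, -0.9717, 2.2365, 2.3155, 0.5191, -0.4035], 'position': [0.6329, -0.0519, 0.1634], 'tool_rot': [-3.1279, 0.7783, -3.04], 'force': [0.196, -0.0729, -1.3101], 'grip_width': 0.0378, 'finger_force': 60.5423}
[ 0.6299 -0.0485  0.1147]
shift mm [36.1  4.1 32.8] len 49 rotvec [-0.0115 -0.0246  0.0024]
[ 0.6299 -0.0485  0.0867]
shift mm [55.7  4.4 52.7] len 77 rotvec [-0.0115 -0.0246  0.0024]
```

>>> apply_moves --claw '[0.03,0.03,0.03,0.03,0.03,0.03,0.03,0.03,0.03,0.03]' --xyz '[[0.009,0.001,0.008],[0.009,0.001,0.008],[0.009,0.001,0.008],[0.009,0.001,0.008],[0.007,0,0.007],[0.004,0,0.004],[0.003,0,0.003],[0.002,0,0.002],[0,0,0],[0,0,0]]' --twist '[[-0.003,-0.006,0],[-0.003,-0.006,0],[-0.003,-0.006,0],[-0.003,-0.006,0],[0,0,0],[0,0,0],[0,0,0],[0,0,0],[0,0,0],[0,0,0]]'

```text
clock: 11.45
position: [0.63, -0.048, 0.0924]
tool_rot: [-3.141, 0.803, -3.039]
force: [0.5, -0.1, -1.0]
grip_width: 0.0375
finger_force: 60.6
```

```bash
python3 - <<'E'
from h import *
st()
for th,l in((46,.0),(42,.0),):
    P,e=slat(-.04,th,lift=l,foot_gap=0); print(P.round(4)); to(P,e)
E
```

```text
{'clock': 11.45, 'qpos': [0.7772, 0.8922, -0.9852, 2.2724, 2.5173, 0.7184, -0.4609], 'position': [0.63, -0.048, 0.0924], 'tool_rot': [-3.1407, 0.8033, -3.0394], 'force': [0.5393, -0.119, -0.9824], 'grip_width': 0.0375, 'finger_force': 60.5501}
[ 0.6279 -0.0487  0.0847]
shift mm [ 7.  -0.5  3.8] len 8 rotvec [0.0018 0.0005 0.0027]
[ 0.6324 -0.0483  0.0799]
shift mm [ 7.4 -0.5 10.3] len 13 rotvec [0.0017 0.0703 0.0027]
```

>>> apply_moves --claw '[0.03,0.03,0.03,0.03,0.03,0.03]' --xyz '[[0.0015,0,0.0014],[0.0015,0,0.0014],[0.0015,0,0.0014],[0.0007,0,0.0007],[0,0,0],[0,0,0]]' --twist '[[0,0,0],[0,0,0],[0,0,0],[0,0,0],[0,0,0],[0,0,0]]'

```text
clock: 12.05
position: [0.6298, -0.0479, 0.0849]
tool_rot: [-3.141, 0.803, -3.04]
force: [-0.2, 0.1, -0.9]
grip_width: 0.0378
finger_force: 60.6
```

>>> apply_moves --claw '[0.03,0.03,0.03,0.03,0.03]' --xyz '[[0.001,0,0.001],[0.001,0,0.001],[0.001,0,0.001],[0,0,0],[0,0,0]]' --twist '[[0,0,0],[0,0,0],[0,0,0],[0,0,0],[0,0,0]]'

```text
clock: 12.55
position: [0.6317, -0.0478, 0.0823]
tool_rot: [-3.139, 0.807, -3.038]
force: [5.4, 0.7, 11.0]
grip_width: 0.0376
finger_force: 60.9
```

>>> apply_moves --claw '[0.03,0.03,0.03,0.03,0.03]' --xyz '[[0,0,0.0012],[0,0,0.0012],[0,0,0.0012],[0,0,0.0012],[0,0,0]]' --twist '[[0,0.012,0],[0,0.012,0],[0,0.012,0],[0,0.012,0],[0,0,0]]'

```text
clock: 13.05
position: [0.6352, -0.0474, 0.079]
tool_rot: [-3.139, 0.759, -3.038]
force: [6.0, 1.2, 9.9]
grip_width: 0.0377
finger_force: 60.9
```

>>> apply_moves --claw '[0.045,0.05,0.058,0.058,0.058,0.058,0.058,0.058,0.058,0.058,0.058]' --xyz '[[0,0,0],[0,0,0],[0,0,0],[0,0,0],[0,0,-0.02],[0,0,-0.03],[0,0,-0.04],[0,0,-0.04],[0,0,-0.04],[0,0,0],[0,0,0]]' --twist '[[0,0,0],[0,0,0],[0,0,0],[0,0,0],[0,0,0],[0,0,0],[0,0,0],[0,0,0],[0,0,0],[0,0,0],[0,0,0]]'

```text
clock: 14.15
position: [0.5293, -0.0609, 0.1925]
tool_rot: [3.141, 0.753, -3.044]
force: [-0.1, 0.0, 0.1]
grip_width: 0.0583
finger_force: 0.0
```

```bash
cat >> h.py <<'E'
def slatcheck(f,y,yaw=0,box=None,show=None):
    "overlay of a home slat's upper face at rack y"
    t=np.radians(40.5); u=np.array([np.cos(t),0,np.sin(t)]); n=np.array([-np.sin(t),0,np.cos(t)]); b=np.array([-.0622,y,.010])+n*.012
    L=[b+[0,.02,0],b+u*.2+[0,.02,0],b+u*.2-[0,.02,0],b-[0,.02,0]]
    return proj(f,R.from_euler("z",RK[2]).apply(L)+[RK[0],RK[1],0])
E
python3 - <<'E'
from h import *
st()
T=[]
for n,(x0,y0,x1,y1) in(("top",(285,130,395,240)),("side",(290,150,400,260))):
    f=bot.grab_frame(n); b=cv2.resize(f["img"],None,fx=3.6,fy=3.6,interpolation=cv2.INTER_CUBIC)
    q=slatcheck(f,-.04)*3.6; cv2.polylines(b,[q.round().astype(np.int32)],True,(255,0,255),1)
    T.append(b[int(y0*3.6):int(y0*3.6)+390,int(x0*3.6):int(x0*3.6)+390])
    for o in whites(f,box=(130,130,480,270) if n=="top" else (270,150,330,330)): print(n,*o)
cv2.imwrite("pics/s1.png",np.hstack(T)[:,:,::-1])
E
```

```text
{'clock': 14.15, 'qpos': [1.0617, 0.5644, -1.2294, 2.425, 2.2351, 0.4962, -0.3564], 'position': [0.5293, -0.0609, 0.1925], 'tool_rot': [3.1406, 0.7534, -3.0443], 'force': [-0.0583, 0.0374, 0.0611], 'grip_width': 0.0583, 'finger_force': 0.0}
top [395. 225.] 454 -212 52 51 50.8
top [234. 221.] 479 376 191 35 -79.9
top [349. 172.] 655 -53 183 31 2.1
top [174. 143.] 793 628 113 55 72.4
side [323. 323.] 529 -449 48 10 -57.8
side [293. 302.] 437 -368 51 50 -3.9
side [297. 263.] 454 -202 57 53 49.9
side [326. 228.] 573 -28 62 28 84.8
side [300. 168.] 480 374 195 40 -79.6
```

View pics/s1.png

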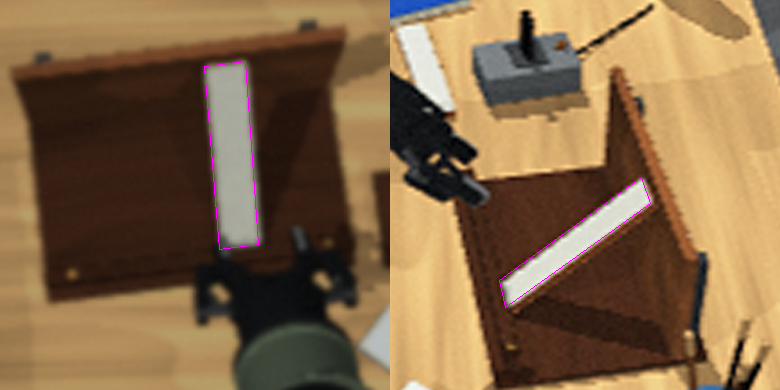

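>>> apply_moves --claw '[0.065,0.065,0.065,0.065,0.065,0.065,0.065,0.065,0.065,0.065,0.065,0.065]' --xyz '[[-0.025,0,-0.025],[-0.025,0,-0.025],[0,0,0],[0,0,0],[0,0,0],[0,0,0],[0,0,0],[0,0,0],[0,0,0],[0,0,0],[0,0,0],[0,0,0]]' --twist '[[0,0,0],[0,0,0],[0,0.08,0],[0,0.08,0],[0,0.08,0],[0,0.08,0],[0,0.08,0],[0,0.08,0],[0,0.08,0],[0,0.08,0],[0,0.08,0],[0,0.033,0]]'

```text
clock: 15.45
position: [0.5358, -0.0733, 0.2594]
tool_rot: [-3.109, 0.225, -3.062]
force: [-0.5, -0.9, -0.7]
grip_width: 0.0647
finger_force: 0.0
```

```bash
python3 - <<'E'
from h import *
st(); to([.48,.374,.15],[np.pi,0,np.radians(100.5)])
E
```

```text
{'clock': 15.45, 'qpos': [0.9755, 0.5093, -1.2775, 1.9359, 0.7052, 0.9274, 1.0374], 'position': [0.5358, -0.0733, 0.2594], 'tool_rot': [-3.1094, 0.2252, -3.0619], 'force': [-0.4939, -0.8841, -0.7203], 'grip_width': 0.0647, 'finger_force': 0.0}
shift mm [ 44.  453.4  87.6] len 464 rotvec [0.139  0.2066 1.4567]
```

>>> apply_moves --claw '[0.065,0.065,0.065,0.065,0.065,0.065,0.065,0.065,0.065,0.065,0.065,0.065]' --xyz '[[0.0037,0.0378,0.003],[0.0037,0.0378,0.003],[0.0037,0.0378,0.003],[0.0037,0.0378,0.003],[0.0037,0.0378,0.003],[0.0037,0.0378,0.003],[0.0037,0.0378,0.003],[0.0037,0.0378,0.003],[0.0037,0.0378,0.003],[0.0037,0.0378,0.003],[0.0037,0.0378,0.003],[0.0037,0.0378,0.003]]' --twist '[[0,0,0],[0,0,0],[0,0,0],[0,0,0],[0,0,0],[0,0,0],[0,0,0],[0,0,0],[0,0,0],[0,0,0],[0,0,0],[0,0,0]]'

```text
clock: 16.65
position: [0.467, 0.3762, 0.1986]
tool_rot: [-3.106, 0.229, -3.061]
force: [1.1, 0.4, 0.6]
grip_width: 0.0648
finger_force: 0.0
```

>>> apply_moves --claw '[0.065,0.065,0.065,0.065,0.065,0.065,0.065,0.065,0.065,0.065,0.065,0.065]' --xyz '[[0,0,0],[0,0,0],[0,0,0],[0,0,0],[0,0,0],[0,0,0],[0,0,0],[0,0,0],[0,0,0],[0,0,0],[0,0,0],[0,0,0]]' --twist '[[0.0116,0.0172,0.1214],[0.0116,0.0172,0.1214],[0.0116,0.0172,0.1214],[0.0116,0.0172,0.1214],[0.0116,0.0172,0.1214],[0.0116,0.0172,0.1214],[0.0116,0.0172,0.1214],[0.0116,0.0172,0.1214],[0.0116,0.0172,0.1214],[0.0116,0.0172,0.1214],[0.0116,0.0172,0.1214],[0.0116,0.0172,0.1214]]'

```text
clock: 17.85
position: [0.4673, 0.3747, 0.1988]
tool_rot: [3.139, 0.004, 1.749]
force: [0.4, 0.1, 0.2]
grip_width: 0.065
finger_force: 0.0
```

```bash
python3 - <<'E'
from h import *
f=bot.grab_frame("side")
for o in whites(f,box=(270,150,330,330)): print(*o)
st(); to([.48,.374,.003],[np.pi,0,np.radians(100.5)])
E
```

```text
[294. 302.] 437 -366 51 47 -3.9
[297. 263.] 454 -202 56 55 53.7
[299. 169.] 480 374 196 40 -78.8
{'clock': 17.9, 'qpos': [-0.2326, 0.6318, -0.815, 1.6753, 0.5181, 1.0634, -1.0414], 'position': [0.4678, 0.3742, 0.1989], 'tool_rot': [3.1396, 0.0028, 1.7404], 'force': [1.2173, -0.5945, -0.5236], 'grip_width': 0.0651, 'finger_force': 0.0}
shift mm [ -1.7  11.6 195.9] len 196 rotvec [ 0.002   0.0028 -0.0136]
```

>>> apply_moves --claw '[0.065,0.065,0.065,0.065,0.065,0.065,0.065,0.04,0.03,0.03,0.03,0.03,0.03]' --xyz '[[-0.002,0.012,0],[0,0,0.04],[0,0,0.04],[0,0,0.04],[0,0,0.04],[0,0,0.025],[0,0,0.01],[0,0,0],[0,0,0],[0,0,0],[0,0,0],[0,0,0],[0,0,0]]' --twist '[[0.002,0.003,-0.014],[0,0,0],[0,0,0],[0,0,0],[0,0,0],[0,0,0],[0,0,0],[0,0,0],[0,0,0],[0,0,0],[0,0,0],[0,0,0],[0,0,0]]' --force 60

```text
clock: 19.2
position: [0.4809, 0.3746, 0.0063]
tool_rot: [3.138, -0.001, 1.767]
force: [-0.4, -0.8, 7.9]
grip_width: 0.0379
finger_force: 61.1
```

>>> apply_moves --claw '[0.03,0.03,0.03,0.03,0.03,0.03,0.03,0.03,0.03]' --xyz '[[0,0,-0.01],[0,0,-0.03],[0,0,-0.04],[0,0,-0.04],[0,0,-0.04],[0,0,-0.04],[0,0,-0.04],[0,0,-0.02],[0,0,0]]' --twist '[[0,0,0],[0,0,0],[0,0,0],[0,0,0],[0,0,0],[0,0,0],[0,0,0],[0,0,0],[0,0,0]]'

```text
clock: 20.1
position: [0.4804, 0.3748, 0.269]
tool_rot: [3.135, -0.003, 1.767]
force: [0.4, -0.8, -0.1]
grip_width: 0.0375
finger_force: 60.4
```

```bash
python3 - <<'E'
from h import *
st(); to([.46,.1,.26],[np.pi,0,np.radians(185.64)])
E
```

```text
{'clock': 20.1, 'qpos': [-0.1979, 0.5772, -0.8576, 1.5756, 0.4621, 1.1956, -0.9492], 'position': [0.4804, 0.3748, 0.269], 'tool_rot': [3.1354, -0.0027, 1.7666], 'force': [0.3834, -0.7809, -0.1074], 'grip_width': 0.0375, 'finger_force': 60.4425}
shift mm [-265.6  -73.5    7.8] len 276 rotvec [ 0.007   0.0023 -1.4734]
```

```bash
python3 - <<'E'
from h import *
P,e=slat(.04,46,lift=.12,off=.006); P[2]=.26; print(P,e); to(P,[np.pi,0,np.radians(185.64)])
E
```

```text
[0.62062426 0.03097452 0.26      ] [-3.14159265  0.80285146 -3.04319265]
shift mm [-364.6   70.6    8.4] len 371 rotvec [ 0.007   0.0023 -1.4734]
```

>>> apply_moves --claw '[0.03,0.03,0.03,0.03,0.03,0.03,0.03,0.03,0.03,0.03,0.03]' --xyz '[[-0.0365,0.0071,0],[-0.0365,0.0071,0],[-0.0365,0.0071,0],[-0.0365,0.0071,0],[-0.0365,0.0071,0],[-0.0365,0.0071,0],[-0.0365,0.0071,0],[-0.0365,0.0071,0],[-0.0365,0.0071,0],[-0.0365,0.0071,0],[0,0,0]]' --twist '[[0,0,0],[0,0,0],[0,0,0],[0,0,0],[0,0,0],[0,0,0],[0,0,0],[0,0,0],[0,0,0],[0,0,0],[0,0,0]]'

```text
clock: 21.2
position: [0.6215, 0.024, 0.2637]
tool_rot: [-3.142, 0.001, 1.76]
force: [0.2, 0.1, -0.6]
grip_width: 0.0374
finger_force: 60.4
```

>>> apply_moves --claw '[0.03,0.03,0.03,0.03,0.03,0.03,0.03,0.03,0.03,0.03,0.03,0.03,0.03,0.03]' --xyz '[[0,0,0],[0,0,0],[0,0,0],[0,0,0],[0,0,0],[0,0,0],[0,0,0],[0,0,0],[0,0,0],[0,0,0],[0,0,0],[0,0,0],[0,0,0],[0,0,0]]' --twist '[[0,0,-0.113],[0,0,-0.113],[0,0,-0.113],[0,0,-0.113],[0,0,-0.113],[0,0,-0.113],[0,0,-0.113],[0,0,-0.113],[0,0,-0.113],[0,0,-0.113],[0,0,-0.113],[0,0,-0.113],[0.007,0.002,-0.117],[0,0,0]]'

```text
clock: 22.6
position: [0.6201, 0.0302, 0.2645]
tool_rot: [-3.136, -0.002, -3.041]
force: [-0.4, -0.7, -1.1]
grip_width: 0.0375
finger_force: 60.4
```

>>> apply_moves --claw '[0.03,0.03,0.03,0.03,0.03,0.03,0.03,0.03,0.03,0.03,0.03]' --xyz '[[0,0,0],[0,0,0],[0,0,0],[0,0,0],[0,0,0],[0,0,0],[0,0,0],[0,0,0],[0,0,0],[0,0,0],[0,0,0]]' --twist '[[0,-0.08,0],[0,-0.08,0],[0,-0.08,0],[0,-0.08,0],[0,-0.08,0],[0,-0.08,0],[0,-0.08,0],[0,-0.08,0],[0,-0.08,0],[0,-0.08,0],[0,0,0]]'

```text
clock: 23.7
position: [0.6216, 0.0265, 0.2647]
tool_rot: [-3.124, 0.743, -3.041]
force: [-0.5, -0.0, -1.2]
grip_width: 0.0373
finger_force: 60.5
```

```bash
python3 - <<'E'
from h import *
st()
for l in(.05,.003):
    P,e=slat(.04,46,lift=l,off=.006); print(P.round(4)); to(P,e)
f=bot.grab_frame("side")
print(proj(f,[bot.observe()["position"]]))
for o in whites(f,z=.26,box=(240,90,420,330)): print(*o)
E
```

```text
{'clock': 23.7, 'qpos': [0.6371, 0.3848, -0.9839, 2.1755, 1.6811, 0.3938, -0.0492], 'position': [0.6216, 0.0265, 0.2647], 'tool_rot': [-3.1237, 0.7427, -3.0413], 'force': [-0.5073, -0.0416, -1.2055], 'grip_width': 0.0373, 'finger_force': 60.4555}
[0.6206 0.031  0.1361]
shift mm [87.3  6.2 94.3] len 129 rotvec [-0.0166 -0.0601  0.0019]
[0.6206 0.031  0.0891]
shift mm [119.1   6.9 128.9] len 176 rotvec [-0.0166 -0.0601  0.0019]
[[338.32748801 168.16114767]]
[293. 302.] 444 -528 42 41 87.9
[297. 263.] 458 -402 43 43 53.7
[341. 216.] 609 -220 196 25 41.9
[322. 179.] 561 -25 85 21 54.0
[348. 158.] 669 94 143 29 48.2
[371. 136.] 782 241 69 41 80.6
[357. 137.] 722 246 101 46 81.0
[418.  96.] 1074 593 131 15 74.6
```

>>> apply_moves --claw '[0.03,0.03,0.03,0.03,0.03,0.03,0.03,0.03,0.03,0.03,0.03,0.03,0.03,0.03,0.03]' --xyz '[[0.01,0.001,0.011],[0.01,0.001,0.011],[0.01,0.001,0.011],[0.01,0.001,0.011],[0.01,0.001,0.011],[0.01,0.001,0.011],[0.01,0.001,0.011],[0.01,0,0.01],[0.01,0,0.01],[0.009,0,0.009],[0.005,0,0.005],[0.003,0,0.003],[0,0,0],[0,0,0],[0,0,0]]' --twist '[[-0.004,-0.015,0],[-0.004,-0.015,0],[-0.004,-0.015,0],[-0.004,-0.015,0],[0,0,0],[0,0,0],[0,0,0],[0,0,0],[0,0,0],[0,0,0],[0,0,0],[0,0,0],[0,0,0],[0,0,0],[0,0,0]]'

```text
clock: 25.25
position: [0.6277, 0.0328, 0.1095]
tool_rot: [-3.137, 0.803, -3.038]
force: [0.1, 0.3, -1.0]
grip_width: 0.0375
finger_force: 60.5
```

```bash
python3 - <<'E'
from h import *
st()
for l in(.003,0):
    P,e=slat(.04,46,lift=l,off=.006); print(P.round(4)); to(P,e)
E
```

```text
{'clock': 25.25, 'qpos': [0.6031, 0.8617, -1.0322, 2.2916, 2.3694, 0.846, -0.5026], 'position': [0.6277, 0.0328, 0.1095], 'tool_rot': [-3.1365, 0.8031, -3.0376], 'force': [0.1433, 0.3247, -0.9767], 'grip_width': 0.0375, 'finger_force': 60.4596}
[0.6206 0.031  0.0891]
shift mm [19.7 -1.1  9. ] len 22 rotvec [-0.0011  0.0002  0.0039]
[0.6206 0.031  0.0861]
shift mm [21.8 -1.1 11.1] len 25 rotvec [-0.0011  0.0002  0.0039]
```

>>> apply_moves --claw '[0.03,0.03,0.03,0.03,0.03,0.03,0.03,0.03,0.03]' --xyz '[[0.005,-0.001,0],[0.005,0,0.001],[0.004,0,0.002],[0.003,0,0.003],[0.002,0,0.002],[0.001,0,0.001],[0.001,0,0.001],[0,0,0],[0,0,0]]' --twist '[[0,0,0.004],[0,0,0],[0,0,0],[0,0,0],[0,0,0],[0,0,0],[0,0,0],[0,0,0],[0,0,0]]'

```text
clock: 26.15
position: [0.6203, 0.0313, 0.087]
tool_rot: [3.142, 0.803, -3.044]
force: [-0.3, 1.3, -1.0]
grip_width: 0.0372
finger_force: 60.5
```

>>> apply_moves --claw '[0.03,0.03,0.03,0.03,0.03,0.03]' --xyz '[[0.001,0,0.001],[0.001,0,0.001],[0.001,0,0.001],[0.001,0,0.0005],[0,0,0],[0,0,0]]' --twist '[[0,0,0],[0,0,0],[0,0,0],[0,0,0],[0,0,0],[0,0,0]]'

```text
clock: 26.75
position: [0.6221, 0.0315, 0.0835]
tool_rot: [-3.14, 0.808, -3.043]
force: [6.9, 0.7, 12.2]
grip_width: 0.0371
finger_force: 60.8
```

Foot contact again, the same signature as the first slat. Lower and release.

>>> apply_moves --claw '[0.03,0.03,0.03,0.03,0.03,0.045,0.05,0.058,0.058,0.058,0.058,0.058,0.058,0.058]' --xyz '[[0,0,0.0012],[0,0,0.0012],[0,0,0.0012],[0,0,0.0012],[0,0,0],[0,0,0],[0,0,0],[0,0,0],[0,0,0],[0,0,-0.02],[0,0,-0.03],[0,0,-0.04],[0,0,-0.03],[0,0,0]]' --twist '[[0,0.012,0],[0,0.012,0],[0,0.012,0],[0,0.012,0],[0,0,0],[0,0,0],[0,0,0],[0,0,0],[0,0,0],[0,0,0],[0,0,0],[0,0,0],[0,0,0],[0,0,0]]'

```text
clock: 28.15
position: [0.5486, 0.0243, 0.1621]
tool_rot: [3.141, 0.755, -3.044]
force: [0.3, -0.8, -0.9]
grip_width: 0.0583
finger_force: 0.0
```

>>> apply_moves --claw '[0.085,0.085,0.085,0.085,0.085,0.085,0.085,0.085,0.085,0.085,0.085,0.085,0.085]' --xyz '[[-0.025,0,-0.025],[-0.025,0,-0.025],[0,0,0],[0,0,0],[0,0,0],[0,0,0],[0,0,0],[0,0,0],[0,0,0],[0,0,0],[0,0,0],[0,0,0],[0,0,0]]' --twist '[[0,0,0],[0,0,0],[0,0.07,0],[0,0.07,0],[0,0.07,0],[0,0.07,0],[0,0.07,0],[0,0.07,0],[0,0.07,0],[0,0.07,0],[0,0.07,0],[0,0.07,0],[0,0.05,0]]'

```text
clock: 29.45
position: [0.5524, 0.0229, 0.2288]
tool_rot: [-3.138, 0.02, -3.048]
force: [-0.2, -0.3, 0.7]
grip_width: 0.0851
finger_force: 0.0
```

```bash
python3 - <<'E'
from h import *
st()
T=[]
for n,(x0,y0,x1,y1) in(("top",(285,130,395,240)),("side",(290,150,400,260))):
    f=bot.grab_frame(n); b=cv2.resize(f["img"],None,fx=3.6,fy=3.6,interpolation=cv2.INTER_CUBIC)
    for y in(-.04,.04): cv2.polylines(b,[(slatcheck(f,y)*3.6).round().astype(np.int32)],True,(255,0,255),1)
    T.append(b[int(y0*3.6):int(y0*3.6)+390,int(x0*3.6):int(x0*3.6)+390])
    for o in whites(f,z=.022,box=(130,130,480,270) if n=="top" else (270,150,330,330)): print(n,*o)
cv2.imwrite("pics/s2.png",np.hstack(T)[:,:,::-1])
c,s=np.cos(.0695),np.sin(.0695)
to([.437,-.370,.12],[np.pi,0,np.radians(50)])
E
```

```text
{'clock': 29.45, 'qpos': [0.6642, 0.6833, -1.2313, 1.7731, 0.709, 1.1871, 0.8871], 'position': [0.5524, 0.0229, 0.2288], 'tool_rot': [-3.1383, 0.0201, -3.0484], 'force': [-0.2299, -0.3211, 0.6933], 'grip_width': 0.0851, 'finger_force': 0.0}
top [328. 195.] 567 25 30 29 -1.2
top [174. 143.] 788 623 114 56 72.4
side [319. 321.] 518 -452 63 21 -34.4
side [293. 302.] 438 -374 58 57 87.8
side [297. 263.] 454 -210 55 55 53.7
side [326. 228.] 572 -38 61 28 84.8
side [324. 212.] 576 49 82 32 41.3
shift mm [ 154.2 -380.6  106.2] len 424 rotvec [0.0247 0.0135 2.3623]
```

View pics/s2.png

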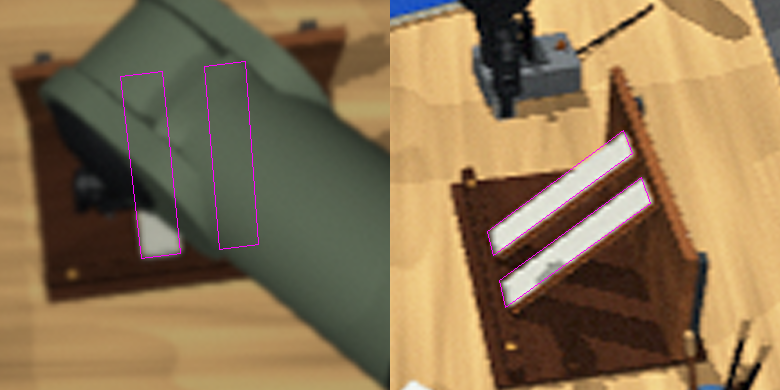

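Side view shows both slats lying on their predicted outlines, (490,230)–(630,130) and (505,290)–(650,190) in the crop. Next I'll locate the canvases from the saved unobstructed start pictures.

```bash
cat > canv.py <<'E'
from h import *
from scipy.optimize import minimize
def model(kind,p):
    a=np.linspace(0,2*np.pi,48,endpoint=False)
    if kind=="round": xy=.03*np.c_[np.cos(a),np.sin(a)]
    else:
        q=.0275; xy=np.array([[q,q],[-q,q],[-q,-q],[q,-q]]); c,s=np.cos(p[2]),np.sin(p[2]); xy=xy@np.array([[c,s],[-s,c]])
    xy=xy+p[:2]; z0=p[3] if len(p)>3 else 0
    return np.vstack([np.c_[xy,np.full(len(xy),z0)],np.c_[xy,np.full(len(xy),z0+.022)]])
def mask(f,kind,p,pts,k=4):
    uv=proj(f,pts); m=np.zeros((400*k,640*k),np.uint8)
    cv2.fillConvexPoly(m,cv2.convexHull(((uv+.5)*k*16).astype(np.int32)),1,shift=4)
    return cv2.resize(m.astype(np.float32),(640,400),interpolation=cv2.INTER_AREA)
def fit(imgs,kind,p0,box=22):
    # imgs: list of (f,img); whiteness = low saturation & bright enough
    data=[]
    for f,im in imgs:
        h=cv2.cvtColor(im,cv2.COLOR_RGB2HSV); s=h[...,1].astype(float); 
        c=proj(f,[*p0[:2],.011])[0].round().astype(int); sl=np.s_[c[1]-box:c[1]+box,c[0]-box:c[0]+box]
        S=s[sl]; bg=np.median(S); w=np.clip((bg-S)/(bg-np.percentile(S,3)),0,1); data.append((f,sl,w))
    cost=lambda p:sum(((mask(f,kind,p,model(kind,p))[sl]-w)**2).sum() for f,sl,w in data)
    n=2 if kind=="round" else 3
    sm=np.array(p0[:n]); d=np.vstack([sm]+[sm+np.eye(n)[i]*([.006,.006,.15][i]) for i in range(n)])
    r=minimize(cost,sm,method="Nelder-Mead",options=dict(initial_simplex=d,xatol=1e-4,fatol=1e-3))
    return r.x,r.fun
E
cat > c1.py <<'E'
from canv import *
F={n:bot.grab_frame(n) for n in("top","side")}
I={n:cv2.imread(f"pics/{n}0.png")[:,:,::-1].copy() for n in F}
for k,p0 in(("round",[.438,-.374]),("square",[.454,-.209,np.radians(50)])):
    for v in(["top"],["side"],["top","side"]): print(k,v,fit([(F[n],I[n]) for n in v],k,p0))
E
python3 c1.py
```

```text
round ['top'] (array([ 0.43789644, -0.37535519]), np.float64(8.903627285137702))
round ['side'] (array([ 0.43681072, -0.37093642]), np.float64(32.84088010204081))
round ['top', 'side'] (array([ 0.43741859, -0.37276393]), np.float64(46.866712439071065))
square ['top'] (array([ 0.45484827, -0.21064014,  0.8942953 ]), np.float64(4.902449233338121))
square ['side'] (array([ 0.45403516, -0.20870548,  0.91033842]), np.float64(8.528255088104032))
square ['top', 'side'] (array([ 0.45408091, -0.20975485,  0.89465644]), np.float64(16.75468495629199))
```

```bash
python3 - <<'E'
from h import *
to([.4543,-.2095,.12],[np.pi,0,.895+np.pi/2])
E
```

```text
shift mm [ 121.6 -222.4  106.8] len 275 rotvec [0.0065 0.0241 0.7706]
```

>>> apply_moves --claw '[0.08,0.08,0.08,0.08,0.08,0.08,0.08,0.08,0.08,0.08,0.08,0.08,0.08,0.08,0.08,0.08,0.08]' --xyz '[[0.0135,-0.0247,0],[0.0135,-0.0247,0],[0.0135,-0.0247,0],[0.0135,-0.0247,0.005],[0.0135,-0.0247,0.02],[0.0135,-0.0247,0.02],[0.0135,-0.0247,0.02],[0.0135,-0.0247,0.02],[0.0135,-0.0247,0.02],[0,0,0],[0,0,0],[0,0,0],[0,0,0],[0,0,0],[0,0,0],[0,0,0],[0,0,0]]' --twist '[[0,0,0],[0,0,0],[0,0,0],[0,0,0],[0,0,0],[0,0,0],[0,0,0],[0,0,0],[0,0,0],[0.001,0.003,0.11],[0.001,0.003,0.11],[0.001,0.003,0.11],[0.001,0.003,0.11],[0.001,0.003,0.11],[0.001,0.003,0.11],[0.001,0.006,0.11],[0,0,0]]'

```text
clock: 31.35
position: [0.4539, -0.2098, 0.1228]
tool_rot: [-3.141, 0.001, 2.464]
force: [-0.1, 0.8, -0.7]
grip_width: 0.0802
finger_force: 0.0
```

```bash
python3 - <<'E'
from canv import *
f=bot.grab_frame("side"); print(fit([(f,f["img"])],"square",[.454,-.209,.895]),fit([(f,f["img"])],"round",[.437,-.373]))
st();to([.4543,-.2095,.012],[np.pi,0,.895+np.pi/2])
E
```

```text
(array([ 0.45392768, -0.20771139,  0.90740304]), np.float64(31.101641125923223)) (array([ 0.43713734, -0.37107492]), np.float64(34.89991522350053))
{'clock': 31.4, 'qpos': [1.0395, 0.683, -1.0118, 1.9861, 0.7504, 0.9031, 0.522], 'position': [0.4539, -0.2097, 0.1228], 'tool_rot': [-3.1413, 0.0005, 2.4689], 'force': [-0.4796, 0.1112, -0.103], 'grip_width': 0.0803, 'finger_force': 0.0}
shift mm [-1.000e-01  4.000e-01  1.108e+02] len 111 rotvec [-0.0003  0.0005  0.0031]
```

>>> apply_moves --claw '[0.08,0.08,0.08,0.08,0.06,0.045,0.045,0.045,0.045,0.045]' --xyz '[[0,0,0.04],[0,0,0.04],[0,0,0.025],[0,0,0.006],[0,0,0],[0,0,0],[0,0,0],[0,0,0],[0,0,0],[0,0,0]]' --twist '[[0,0,0.003],[0,0,0],[0,0,0],[0,0,0],[0,0,0],[0,0,0],[0,0,0],[0,0,0],[0,0,0],[0,0,0]]' --force 60

```text
clock: 32.4
position: [0.4546, -0.2094, 0.0134]
tool_rot: [3.141, 0.001, 2.465]
force: [-2.2, 3.2, 6.9]
grip_width: 0.0528
finger_force: 61.5
```

>>> apply_moves --claw '[0.045,0.045,0.045,0.045]' --xyz '[[0,0,-0.01],[0,0,-0.03],[0,0,-0.03],[0,0,0]]' --twist '[[0,0,0],[0,0,0],[0,0,0],[0,0,0]]'

```text
clock: 32.8
position: [0.4559, -0.21, 0.0861]
tool_rot: [3.14, 0.004, 2.464]
force: [0.0, 0.2, -1.0]
grip_width: 0.0527
finger_force: 63.2
```

```bash
python3 - <<'E'
from h import *
st();to([.5904,-.3365,.085],[np.pi,0,.0695+np.pi/2])
E
```

```text
{'clock': 32.8, 'qpos': [0.9963, 0.7321, -0.9527, 2.0068, 0.8223, 0.8398, 0.4614], 'position': [0.4559, -0.21, 0.0861], 'tool_rot': [3.1402, 0.0045, 2.4641], 'force': [0.0099, 0.1995, -1.0106], 'grip_width': 0.0527, 'finger_force': 63.237}
shift mm [-184.1  -14.3    1.9] len 185 rotvec [0.0031 0.0037 0.8238]
```

>>> apply_moves --claw '[0.045,0.045,0.045,0.045,0.045,0.045,0.045,0.045,0.045,0.045,0.045,0.045,0.045,0.045,0.045]' --xyz '[[-0.031,-0.0024,0],[-0.031,-0.0024,0],[-0.031,-0.0024,0],[-0.031,-0.0024,0],[-0.031,-0.0024,0],[-0.03,-0.0024,0],[0,0,0],[0,0,0],[0,0,0],[0,0,0],[0,0,0],[0,0,0],[0,0,0],[0,0,0],[0,0,0]]' --twist '[[0,0,0],[0,0,0],[0,0,0],[0,0,0],[0,0,0],[0,0,0],[0,0,0.11],[0,0,0.11],[0,0,0.11],[0,0,0.11],[0,0,0.11],[0,0,0.11],[0,0,0.11],[0.003,0.004,0.054],[0,0,0]]'

```text
clock: 34.3
position: [0.5894, -0.3367, 0.0827]
tool_rot: [-3.139, -0.005, 1.639]
force: [1.3, -0.3, -0.4]
grip_width: 0.0527
finger_force: 63.2
```

```bash
python3 - <<'E'
from h import *
st();to([.5904,-.3365,.026],[np.pi,0,.0695+np.pi/2])
f=bot.grab_frame("top"); p=proj(f,[.59,-.3365,.06])[0].astype(int); g=bot.grab_frame("side"); q=proj(g,[.59,-.3365,.06])[0].astype(int)
cr=[cv2.resize(i["img"][a[1]-32:a[1]+32,a[0]-32:a[0]+32],(390,390),interpolation=cv2.INTER_CUBIC) for i,a in((f,p),(g,q))]
cv2.imwrite("pics/p1.png",np.hstack(cr)[:,:,::-1])
E
```

```text
{'clock': 34.3, 'qpos': [0.8719, 0.8834, -0.7409, 1.5209, 0.6619, 1.0056, 0.0164], 'position': [0.5894, -0.3367, 0.0827], 'tool_rot': [-3.1389, -0.0046, 1.6393], 'force': [1.2564, -0.2654, -0.3826], 'grip_width': 0.0527, 'finger_force': 63.2145}
shift mm [-0.1  1.1 56.7] len 57 rotvec [-0.0027 -0.0046 -0.001 ]
```

>>> apply_moves --claw '[0.045,0.045,0.045,0.045,0.045,0.045,0.045,0.045]' --xyz '[[0,0.001,0.02],[0,0,0.02],[0,0,0.01],[0,0,0.003],[0,0,0.002],[0,0,0.002],[0,0,0],[0,0,0]]' --twist '[[-0.003,-0.005,0],[0,0,0],[0,0,0],[0,0,0],[0,0,0],[0,0,0],[0,0,0],[0,0,0]]'

```text
clock: 35.2
position: [0.5897, -0.3359, 0.0285]
tool_rot: [-3.139, 0.001, 1.64]
force: [-29.1, 12.5, 70.8]
grip_width: 0.0527
finger_force: 71.2
```

>>> apply_moves --claw '[0.045,0.045,0.045,0.045,0.045,0.045]' --xyz '[[0,0,-0.004],[0.001,-0.0015,0],[0,0,0],[0,0,0.001],[0,0,0.001],[0,0,0]]' --twist '[[0,0,0],[0,0,0],[0,0,0],[0,0,0],[0,0,0],[0,0,0]]'

```text
clock: 35.8
position: [0.5894, -0.3358, 0.0289]
tool_rot: [3.141, 0.002, 1.64]
force: [-10.0, 3.6, 40.4]
grip_width: 0.0526
finger_force: 67.7
```

View pics/p1.png

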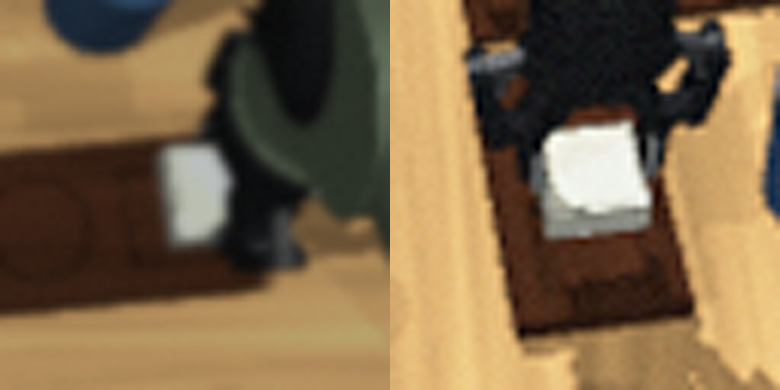

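The crop shows the square canvas over the tray's right half, but not precisely enough to judge the fit. I'll refine the tray pose by silhouette fitting on the start pictures.

```bash
cat > tr.py <<'E'
from canv import *
F={n:bot.grab_frame(n) for n in("top","side")}
I={n:cv2.imread(f"pics/{n}0.png")[:,:,::-1].copy() for n in F}
def box(p,hx=.05,hy=.09,h=.016):
    c,s=np.cos(p[2]),np.sin(p[2]); xy=np.array([[hx,hy],[-hx,hy],[-hx,-hy],[hx,-hy]])@np.array([[c,s],[-s,c]])+p[:2]
    return np.vstack([np.c_[xy,np.zeros(4)],np.c_[xy,np.full(4,h)]])
def run(views,p0=np.array([.5875,-.2946,.0695])):
    D=[]
    for n in views:
        g=I[n].astype(float).mean(2); m=mask(F[n],"",p0,box(p0)); dil=cv2.dilate((m>0).astype(np.uint8),np.ones((13,13)))>0
        inn=cv2.erode((m>.99).astype(np.uint8),np.ones((9,9)))>0; out=dil&~(cv2.dilate((m>0).astype(np.uint8),np.ones((7,7)))>0)
        fg=np.median(g[inn]);bg=np.percentile(g[out],75); w=np.clip((bg-g)/(bg-fg),0,1); w=(np.clip((w-.15)/.7,0,1)); D.append((F[n],dil,w)); 
    c=lambda p:sum(((mask(f,"",p,box(p))[d]-w[d])**2).sum() for f,d,w in D)
    r=minimize(c,p0,method="Nelder-Mead",options=dict(initial_simplex=np.vstack([p0]+[p0+np.eye(3)[i]*[.005,.005,.03][i] for i in range(3)]),xatol=1e-4,fatol=1e-3)); return r.x.round(4),round(r.fun,1)
for v in(["top"],["side"],["top","side"]): print(v,*run(v))
E
python3 tr.py
```

```text
['top'] [ 0.5884 -0.2915  0.075 ] 14.8
['side'] [ 0.5884 -0.2915  0.072 ] 91.6
['top', 'side'] [ 0.5884 -0.2915  0.0727] 106.9
```

```bash
cat >> tr.py <<'E'
print("restart")
for q in([.5845,-.298,.06],[.592,-.288,.08]):
    for v in(["top"],["side"]): print(v,*run(v,np.array(q)))
E
python3 tr.py | sed -n '/restart/,$p'
```

```text
restart
['top'] [ 0.5884 -0.2914  0.0745] 13.0
['side'] [ 0.5884 -0.2913  0.0752] 65.9
['top'] [ 0.5884 -0.2915  0.0744] 29.9
['side'] [ 0.5885 -0.2914  0.0745] 149.0
```

>>> apply_moves --claw '[0.045,0.045,0.045,0.045]' --xyz '[[0,0,-0.006],[0,0,0],[0,0,0],[0,0,0]]' --twist '[[0,0,0],[0,0,0],[0,0,0],[0,0,0]]'

```text
clock: 36.4
position: [0.5883, -0.3353, 0.0318]
tool_rot: [-3.14, -0.0, 1.64]
force: [-0.9, -0.4, -0.5]
grip_width: 0.0526
finger_force: 63.2
```

```bash
python3 - <<'E'
from h import *
st();to([.5915,-.3333,.031],[np.pi,0,.0745+np.pi/2])
E
```

```text
{'clock': 36.4, 'qpos': [0.852, 0.9414, -0.7041, 1.5455, 0.7133, 0.9273, -0.0221], 'position': [0.5883, -0.3353, 0.0318], 'tool_rot': [-3.1403, -0.0004, 1.6401], 'force': [-0.9346, -0.3546, -0.5197], 'grip_width': 0.0526, 'finger_force': 63.2199}
shift mm [1.8 3.3 0.8] len 4 rotvec [-0.0013 -0.0004 -0.0052]
```

>>> apply_moves --claw '[0.045,0.045,0.045,0.045,0.045,0.045,0.045]' --xyz '[[0.0018,0.0033,0],[0,0,0],[0,0,0.001],[0,0,0.001],[0,0,0.001],[0,0,0.001],[0,0,0]]' --twist '[[-0.001,0,-0.005],[0,0,0],[0,0,0],[0,0,0],[0,0,0],[0,0,0],[0,0,0]]'

```text
clock: 37.1
position: [0.5916, -0.3335, 0.0283]
tool_rot: [3.141, 0.0, 1.645]
force: [-0.6, -0.3, -0.2]
grip_width: 0.0524
finger_force: 63.2
```

>>> apply_moves --claw '[0.045,0.045,0.045,0.045,0.045,0.045]' --xyz '[[0,0,0.001],[0,0,0.001],[0,0,0.001],[0,0,0.001],[0,0,0],[0,0,0]]' --twist '[[0,0,0],[0,0,0],[0,0,0],[0,0,0],[0,0,0],[0,0,0]]'

```text
clock: 37.7
position: [0.5917, -0.3335, 0.0245]
tool_rot: [3.141, 0.0, 1.645]
force: [-0.1, -0.1, 0.2]
grip_width: 0.0524
finger_force: 63.2
```

>>> apply_moves --claw '[0.045,0.045,0.045,0.045,0.045]' --xyz '[[0,0,0.001],[0,0,0.001],[0,0,0.0007],[0,0,0],[0,0,0]]' --twist '[[0,0,0],[0,0,0],[0,0,0],[0,0,0],[0,0,0]]'

```text
clock: 38.2
position: [0.5917, -0.3335, 0.0218]
tool_rot: [3.141, 0.0, 1.645]
force: [-0.2, 0.6, -0.8]
grip_width: 0.0525
finger_force: 63.2
```

>>> apply_moves --claw '[0.06,0.07,0.075,0.075,0.06,0.03,0.0,0.0,0.0,0.0,0.0]' --xyz '[[0,0,0],[0,0,0],[0,0,0],[0,0,-0.03],[0,0,0],[0,0,0],[0,0,0],[0,0,0],[0,0,0.012],[0,0,0.005],[0,0,0.002]]' --twist '[[0,0,0],[0,0,0],[0,0,0],[0,0,0],[0,0,0],[0,0,0],[0,0,0],[0,0,0],[0,0,0],[0,0,0],[0,0,0]]'

```text
clock: 39.3
position: [0.5911, -0.3332, 0.0313]
tool_rot: [-3.141, -0.001, 1.645]
force: [0.2, 1.3, 0.4]
grip_width: 0.0002
finger_force: 0.0
```

```bash
python3 -c "
from h import *
st();to([.5915,-.3333,.030])"
```

```text
{'clock': 39.3, 'qpos': [0.847, 0.944, -0.705, 1.5412, 0.7139, 0.9293, -0.0207], 'position': [0.5911, -0.3332, 0.0313], 'tool_rot': [-3.1405, -0.0008, 1.6451], 'force': [0.2266, 1.2872, 0.4288], 'grip_width': 0.0002, 'finger_force': 0.0}
shift mm [-0.2  0.3  1.3] len 1
```

>>> apply_moves --claw '[0.0,0.0,0.0]' --xyz '[[0,0,0.001],[0,0,0.0007],[0,0,0]]' --twist '[[0,0,0],[0,0,0],[0,0,0]]'

```text
clock: 39.6
position: [0.5918, -0.3335, 0.0312]
tool_rot: [3.141, 0.0, 1.645]
force: [-0.1, -0.0, 0.2]
grip_width: 0.0
finger_force: 0.0
```

>>> apply_moves --claw '[0.0,0.0,0.0]' --xyz '[[0,0,0.0008],[0,0,0],[0,0,0]]' --twist '[[0,0,0],[0,0,0],[0,0,0]]'

```text
clock: 39.9
position: [0.5918, -0.3335, 0.0304]
tool_rot: [3.141, 0.0, 1.645]
force: [-0.1, 1.0, -1.1]
grip_width: -0.0
finger_force: 0.0
```

>>> apply_moves --claw '[0.0,0.04,0.08,0.085,0.085]' --xyz '[[0,0,-0.03],[0,0,-0.04],[0,0,-0.02],[-0.003,-0.04,0],[-0.003,-0.04,0]]' --twist '[[0,0,0],[0,0,0],[0,0,0],[0,0,0],[0,0,0]]'

```text
clock: 40.4
position: [0.512, -0.3449, 0.1207]
tool_rot: [3.14, 0.001, 1.646]
force: [0.1, -1.5, -0.1]
grip_width: 0.058
finger_force: 0.0
```

```bash
python3 - <<'E'
from canv import *
f=bot.grab_frame("side"); t=bot.grab_frame("top")
print(fit([(f,f["img"])],"round",[.437,-.373]),fit([(t,t["img"])],"round",[.437,-.373]))
print([(round(d["score"],2),np.round(d["position"],3)) for n in("side","top") for d in bot.find_in(n,"round_canvas")[:3]])
st();to([.4375,-.3735,.013],[np.pi,0,.0745+np.pi/2])
E
```

```text
(array([ 0.43712441, -0.37108192]), np.float64(28.125092892723806)) (array([ 0.43808403, -0.37515992]), np.float64(126.84325643903591))
[(0.79, array([ 0.443, -0.379,  0.024])), (0.67, array([0.666, 0.029, 0.119])), (0.77, array([ 0.437, -0.372,  0.024]))]
{'clock': 40.6, 'qpos': [1.0053, 0.758, -0.7827, 1.6843, 0.6299, 0.9681, 0.0612], 'position': [0.5118, -0.3461, 0.1206], 'tool_rot': [3.1413, 0.0008, 1.6437], 'force': [0.7153, 0.7361, 0.9038], 'grip_width': 0.0844, 'finger_force': 0.0}
shift mm [-21.9 -76.1 107.5] len 134 rotvec [ 0.0003  0.0008 -0.0016]
```

>>> apply_moves --claw '[0.085,0.085,0.085,0.085,0.085,0.085,0.085,0.085,0.085,0.085,0.085,0.085,0.085,0.085,0.085,0.085]' --xyz '[[-0.011,-0.038,0],[-0.011,-0.038,0],[0,0,0],[0,0,0],[0,0,0],[0,0,0],[0,0,0],[0,0,0],[0,0,0],[0,0,0],[0,0,0],[0,0,0],[0,0,0],[0,0,0],[0,0,0],[0,0,0]]' --twist '[[0,0,0],[0,0,0],[0,0,0.12],[0,0,0.12],[0,0,0.12],[0,0,0.12],[0,0,0.12],[0,0,0.12],[0,0,0.12],[0,0,0.12],[0,0,0.12],[0,0,0.12],[0,0,0.12],[0,0,0.12],[0,0,0.131],[0,0,0]]'

```text
clock: 42.2
position: [0.4395, -0.3724, 0.1203]
tool_rot: [3.141, -0.001, 0.073]
force: [-0.8, -0.3, 0.1]
grip_width: 0.0846
finger_force: 0.0
```

```bash
python3 - <<'E'
from h import *
st();to([.4375,-.3740,.013],[np.pi,0,.0745])
E
```

```text
{'clock': 42.2, 'qpos': [0.8907, 0.6117, -0.4114, 1.8117, 0.3304, 0.7854, -1.1877], 'position': [0.4395, -0.3724, 0.1203], 'tool_rot': [3.1413, -0.0009, 0.0731], 'force': [-0.7844, -0.3287, 0.1406], 'grip_width': 0.0846, 'finger_force': 0.0}
shift mm [ -2.2   1.5 107.3] len 107 rotvec [ 0.0003 -0.0009 -0.0014]
```

>>> apply_moves --claw '[0.085,0.085,0.085,0.085,0.06,0.05,0.05,0.05,0.085,0.085,0.085]' --xyz '[[-0.002,0.0015,0.04],[0,0,0.04],[0,0,0.022],[0,0,0.005],[0,0,0],[0,0,0],[0,0,0],[0,0,0],[0,0,0],[0,0,0],[0,0,0]]' --twist '[[0,0,0],[0,0,0],[0,0,0],[0,0,0],[0,0,0],[0,0,0],[0,0,0],[0,0,0],[0,0,0],[0,0,0],[0,0,0]]' --force 25

```text
clock: 43.3
position: [0.4364, -0.3749, 0.0136]
tool_rot: [3.141, -0.001, 0.074]
force: [-0.5, -0.4, -0.3]
grip_width: 0.0851
finger_force: 0.0
```

>>> apply_moves --claw '[0.085,0.085,0.085,0.085,0.085,0.085,0.085,0.085,0.085,0.085,0.085,0.085,0.085,0.085]' --xyz '[[0,0,0],[0,0,0],[0,0,0],[0,0,0],[0,0,0],[0,0,0],[0,0,0],[0,0,0],[0,0,0],[0,0,0],[0,0,0],[0,0,0],[0,0,0],[0,0,0]]' --twist '[[0,0,-0.12],[0,0,-0.12],[0,0,-0.12],[0,0,-0.12],[0,0,-0.12],[0,0,-0.12],[0,0,-0.12],[0,0,-0.12],[0,0,-0.12],[0,0,-0.12],[0,0,-0.12],[0,0,-0.12],[0,0,-0.131],[0,0,0]]'

```text
clock: 44.7
position: [0.4361, -0.3748, 0.0131]
tool_rot: [3.141, -0.0, 1.647]
force: [0.4, -1.7, 0.2]
grip_width: 0.0847
finger_force: 0.0
```

>>> apply_moves --claw '[0.06,0.05,0.05,0.05,0.05]' --xyz '[[0,0,0],[0,0,0],[0,0,0],[0,0,0],[0,0,0]]' --twist '[[0,0,0],[0,0,0],[0,0,0],[0,0,0],[0,0,0]]' --force 60

```text
clock: 45.2
position: [0.4364, -0.3747, 0.0141]
tool_rot: [3.142, 0.001, 1.643]
force: [-5.4, 1.6, 17.0]
grip_width: 0.0561
finger_force: 59.9
```

>>> apply_moves --claw '[0.05,0.05,0.05,0.05]' --xyz '[[0,0,-0.01],[0,0,-0.03],[0,0,-0.03],[0,0,0]]' --twist '[[0,0,0],[0,0,0],[0,0,0],[0,0,0]]'

```text
clock: 45.6
position: [0.4379, -0.3754, 0.087]
tool_rot: [3.138, 0.004, 1.643]
force: [0.7, 0.1, -0.2]
grip_width: 0.0556
finger_force: 63.6
```

```bash
python3 - <<'E'
from h import *
st();to([.5853,-.2495,.085],[np.pi,0,.0745+np.pi/2])
E
```

```text
{'clock': 45.6, 'qpos': [1.1439, 0.7583, -0.7915, 1.8174, 0.6998, 0.8645, 0.0855], 'position': [0.4379, -0.3754, 0.087], 'tool_rot': [3.1378, 0.0035, 1.6433], 'force': [0.717, 0.1282, -0.2215], 'grip_width': 0.0556, 'finger_force': 63.6215}
shift mm [114.9 156.1   2.1] len 194 rotvec [ 0.0038  0.0035 -0.0019]
```

```bash
python3 - <<'E'
from h import *
p=np.array(bot.observe()["position"])
for n in("side","top"):
    f=bot.grab_frame(n); print(n,[(round(d["score"],2),np.round(d["position"],3)) for d in bot.find_in(n,"round_canvas")[:3]])
    if n=="side":
        c=proj(f,p)[0].astype(int); print(c)
        cv2.imwrite("pics/r1.png",np.hstack([cv2.resize(f["img"][c[1]-35:c[1]+35,c[0]-35:c[0]+35],(400,400)),cv2.resize(f["img"][225:325,290:390],(400,400))])[:,:,::-1])
E
```

```text
side [(0.78, array([ 0.44 , -0.385,  0.097]))]
[292 291]
top [(0.73, array([ 0.433, -0.363,  0.095]))]
```

View pics/r1.png

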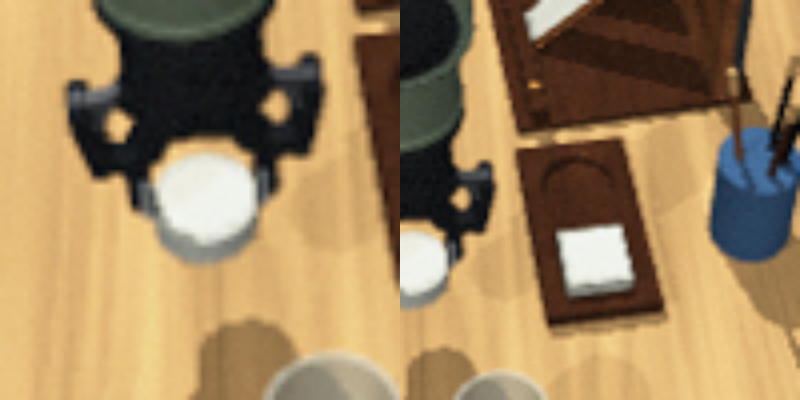

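The canvas is held level in the gripper, and the square canvas sits in its recess, side crop (595,260). I'll measure the in-hand offset of the round one numerically.

```bash
cat > hold.py <<'E'
import canv
from canv import *
s=bot.observe(); p=np.array(s["position"]); z0=p[2]-.014
m0=canv.model
canv.model=lambda k,q:m0(k,[q[0],q[1],0,z0])
_p=canv.proj
for n in("side","top"):
    f=bot.grab_frame(n)
    for box in(12,14):
        # centre window at the held height
        canv.proj=lambda F,P:_p(F,[P[0],P[1],z0+.011]) if np.ndim(P)==1 else _p(F,P)
        print(n,*[np.round(v,4) for v in fit([(f,f["img"])],"round",p[:2],box=box)])
print(p)
E
python3 hold.py
```

```text
side [ 0.4371 -0.3716] 81.6399
side [ 0.4343 -0.3724] 61.1128
top [ 0.4361 -0.3813] 88.9275
top [ 0.4356 -0.3805] 96.1965
[ 0.43594184 -0.37448352  0.08270012]
```

```bash
python3 - <<'E'
from h import *
st();to([.5853,-.2495,.085],[np.pi,0,.0745+np.pi/2])
E
```

```text
{'clock': 45.9, 'qpos': [1.1425, 0.7645, -0.7882, 1.82, 0.7022, 0.8625, 0.0849], 'position': [0.436, -0.3743, 0.0825], 'tool_rot': [-3.1411, -0.0007, 1.6447], 'force': [-0.1515, -0.1044, -0.8943], 'grip_width': 0.0562, 'finger_force': 63.6143}
shift mm [113.4 158.1  -2.5] len 195 rotvec [-0.0005 -0.0007 -0.0006]
```

>>> apply_moves --claw '[0.05,0.05,0.05,0.05,0.05,0.05,0.05,0.05,0.05,0.05,0.05,0.05,0.05]' --xyz '[[0.0189,0.0263,0],[0.0189,0.0263,0],[0.0189,0.0263,0],[0.0189,0.0263,0],[0.0189,0.0263,0],[0.0189,0.0266,0],[0,0,0],[0,0,0.02],[0,0,0.02],[0,0,0.008],[0,0,0],[0,0,0],[0,0,0]]' --twist '[[0,0,0],[0,0,0],[0,0,0],[0,0,0],[0,0,0],[0,0,0],[0,0,0],[0,0,0],[0,0,0],[0,0,0],[0,0,0],[0,0,0],[0,0,0]]'

```text
clock: 47.2
position: [0.5859, -0.25, 0.0359]
tool_rot: [3.14, 0.0, 1.645]
force: [-0.0, -0.1, -0.1]
grip_width: 0.056
finger_force: 63.7
```

```bash
python3 - <<'E'
from h import *
st();to([.5853,-.2495,.030],[np.pi,0,.0745+np.pi/2])
E
```

```text
{'clock': 47.2, 'qpos': [0.776, 0.8971, -0.7354, 1.6647, 0.7473, 0.8811, -0.1961], 'position': [0.5859, -0.25, 0.0359], 'tool_rot': [3.1404, 0.0004, 1.6445], 'force': [-0.0413, -0.1104, -0.1133], 'grip_width': 0.056, 'finger_force': 63.7045}
shift mm [ 0.6 -0.6  5.9] len 6 rotvec [ 0.0012  0.0004 -0.0008]
```

>>> apply_moves --claw '[0.05,0.05,0.05,0.05,0.05,0.05,0.05]' --xyz '[[0.0005,-0.0005,0.003],[0,0,0.002],[0,0,0.001],[0,0,0.0007],[0,0,0.0007],[0,0,0],[0,0,0]]' --twist '[[0,0,0],[0,0,0],[0,0,0],[0,0,0],[0,0,0],[0,0,0],[0,0,0]]'

```text
clock: 47.9
position: [0.5851, -0.2493, 0.0279]
tool_rot: [3.141, 0.0, 1.645]
force: [-0.3, -0.4, -0.6]
grip_width: 0.056
finger_force: 63.7
```

>>> apply_moves --claw '[0.05,0.05,0.05,0.05,0.05,0.05,0.05]' --xyz '[[0,0,0.001],[0,0,0.001],[0,0,0.001],[0,0,0.001],[0,0,0.0007],[0,0,0],[0,0,0]]' --twist '[[0,0,0],[0,0,0],[0,0,0],[0,0,0],[0,0,0],[0,0,0],[0,0,0]]'

```text
clock: 48.6
position: [0.5851, -0.2493, 0.0232]
tool_rot: [3.141, 0.0, 1.645]
force: [0.1, 0.5, -0.6]
grip_width: 0.056
finger_force: 63.7
```

Clean entry. Release, then check by pressing on top.

>>> apply_moves --claw '[0.05,0.065,0.075,0.08,0.08,0.06,0.03,0.0,0.0,0.0,0.0,0.0]' --xyz '[[0,0,0.0005],[0,0,0],[0,0,0],[0,0,0],[0,0,-0.03],[0,0,0],[0,0,0],[0,0,0],[0,0,0],[0,0,0.015],[0,0,0.006],[0,0,0]]' --twist '[[0,0,0],[0,0,0],[0,0,0],[0,0,0],[0,0,0],[0,0,0],[0,0,0],[0,0,0],[0,0,0],[0,0,0],[0,0,0],[0,0,0]]'

```text
clock: 49.8
position: [0.5846, -0.2491, 0.0306]
tool_rot: [-3.141, -0.0, 1.645]
force: [0.3, 0.3, 0.0]
grip_width: -0.0003
finger_force: 0.0
```

>>> apply_moves --claw '[0,0,0,0]' --xyz '[[0,0,0.0008],[0,0,0.0005],[0,0,0],[0,0,0]]' --twist '[[0,0,0],[0,0,0],[0,0,0],[0,0,0]]'

```text
clock: 50.2
position: [0.5849, -0.2491, 0.0302]
tool_rot: [-3.141, -0.0, 1.645]
force: [-2.5, 0.7, 6.6]
grip_width: 0.0002
finger_force: 3.5
```

>>> apply_moves --claw '[0,0,0,0,0,0,0]' --xyz '[[0,0,-0.01],[0,0,-0.03],[0,0,-0.04],[0,0,-0.045],[0,0,-0.045],[0,0,-0.045],[0,0,0]]' --twist '[[0,0,0],[0,0,0],[0,0,0],[0,0,0],[0,0,0],[0,0,0],[0,0,0]]'

```text
clock: 50.9
position: [0.5871, -0.2493, 0.2517]
tool_rot: [3.134, 0.003, 1.645]
force: [1.0, 0.3, -1.1]
grip_width: -0.0
finger_force: 0.0
```

```bash
python3 - <<'E'
from h import *
st();to([.5687,.3353,.245],[np.pi,0,.1857+np.pi/2])
E
```

```text
{'clock': 50.9, 'qpos': [0.8589, 0.6536, -0.8866, 1.5174, 0.5289, 1.215, -0.0355], 'position': [0.5871, -0.2493, 0.2517], 'tool_rot': [3.1341, 0.0033, 1.6449], 'force': [0.9817, 0.3056, -1.0766], 'grip_width': -0.0, 'finger_force': 0.0}
shift mm [584.3  24.9   4.9] len 585 rotvec [ 0.0073  0.0037 -0.1116]
```

>>> apply_moves --claw '[0,0,0,0,0,0,0,0,0,0,0,0,0,0,0,0,0,0]' --xyz '[[0.039,0.0017,0],[0.039,0.0017,0],[0.039,0.0017,0],[0.039,0.0017,0],[0.039,0.0017,0],[0.039,0.0017,0],[0.039,0.0017,0],[0.039,0.0017,0],[0.039,0.0017,0],[0.039,0.0017,0],[0.039,0.0017,0],[0.039,0.0017,0],[0.039,0.0017,0],[0.039,0.0017,0],[0.038,0.0017,0],[0,0,0],[0,0,0],[0,0,0]]' --twist '[[0,0,0],[0,0,0],[0,0,0],[0,0,0],[0,0,0],[0,0,0],[0,0,0],[0,0,0],[0,0,0],[0,0,0],[0,0,0],[0,0,0],[0,0,0],[0,0,0],[0,0,0],[0.002,0.001,-0.056],[0.002,0.001,-0.056],[0,0,0]]'

```text
clock: 52.7
position: [0.567, 0.3351, 0.245]
tool_rot: [-3.137, -0.002, 1.758]
force: [0.8, -0.8, -0.8]
grip_width: 0.0001
finger_force: 0.0
```

```bash
cat > chk.py <<'E'
from canv import *
F={n:bot.grab_frame(n) for n in("top","side")}
for n,f in F.items():
    im=f["img"]; w=((im.min(2)>120)&(im.max(2).astype(int)-im.min(2)<50))
    for y in(-.04,.04):
        m=np.zeros((400,640),np.uint8); cv2.fillConvexPoly(m,slatcheck(f,y).round().astype(np.int32),1); d=cv2.dilate(m,np.ones((9,9)))>0
        ys,xs=np.nonzero(w&d); my,mx=np.nonzero(m); print(n,"slat",y,"cover",round(w[m>0].mean(),2),"outside",(w&d&(m==0)).sum(),"dcentroid",round(xs.mean()-mx.mean(),1),round(ys.mean()-my.mean(),1))
    for k,c in(("round",(.5853,-.2495)),("square",(.5915,-.3333))):
        m=mask(f,k,None,model(k,[*c,.0745,.008])); d=cv2.dilate((m>.5).astype(np.uint8),np.ones((9,9)))>0
        g=im.astype(int).min(2)>75; ys,xs=np.nonzero(g&d); my,mx=np.nonzero(m>.5); print(n,k,"cover",round(g[m>.5].mean(),2),"outside",(g&d&(m<.5)).sum(),"dc",round(xs.mean()-mx.mean(),1),round(ys.mean()-my.mean(),1))
E
python3 chk.py; python3 - <<'E'
from h import *
st();to([.5687,.3353,.085],[np.pi,0,.1857+np.pi/2])
print([(n,round(d["score"],2),np.round(d["position"],3)) for n in("side","top") for d in bot.find_in(n,"slat1")[:4]])
E
```

```text
top slat -0.04 cover 0.07 outside 0 dcentroid 0.7 9.7
top slat 0.04 cover 0.25 outside 0 dcentroid 1.0 8.1
top round cover 0.91 outside 2 dc 0.6 0.1
top square cover 0.84 outside 3 dc 1.1 -0.3
side slat -0.04 cover 0.8 outside 0 dcentroid -0.3 0.3
side slat 0.04 cover 0.78 outside 0 dcentroid -0.6 0.3
side round cover 0.9 outside 61 dc -0.2 -0.7
side square cover 0.92 outside 6 dc -0.3 -0.7
{'clock': 52.8, 'qpos': [-0.0843, 0.7097, -0.9096, 1.4533, 0.5668, 1.2582, -0.8672], 'position': [0.5672, 0.3347, 0.2452], 'tool_rot': [-3.1378, -0.002, 1.755], 'force': [-0.3082, -0.4587, -0.665], 'grip_width': 0.0003, 'finger_force': 0.0}
shift mm [-1.000e-01  2.200e+00  1.602e+02] len 160 rotvec [-0.0038 -0.002  -0.0015]
[('side', 0.94, array([0.63 , 0.027, 0.086])), ('side', 0.8, array([ 0.64 , -0.056,  0.09 ])), ('top', 0.92, array([0.641, 0.034, 0.1  ])), ('top', 0.79, array([ 0.66 , -0.046,  0.103]))]
```

>>> apply_moves --claw '[0,0,0,0,0,0,0,0,0,0,0]' --xyz '[[0,0,0.04],[0,0,0.04],[0,0,0.04],[0,0,0.03],[0,0,0.01],[0,0.01,0],[0,0.01,0],[0,0.01,0],[0,0.008,0],[0,0,0],[0,0,0]]' --twist '[[-0.004,-0.002,-0.001],[0,0,0],[0,0,0],[0,0,0],[0,0,0],[0,0,0],[0,0,0],[0,0,0],[0,0,0],[0,0,0],[0,0,0]]'

```text
clock: 54.0
position: [0.6044, 0.3422, 0.0856]
tool_rot: [3.141, -0.0, 1.758]
force: [-0.7, -0.9, 0.0]
grip_width: -0.0002
finger_force: 0.5
```

```bash
cat > sw.py <<'E'
from h import *
s=st(); c,q=np.cos(.1857),np.sin(.1857); d=np.array(s["position"])[:2]-[.6129,.3436]; print("box xy",np.round([c*d[0]+q*d[1],-q*d[0]+c*d[1]],4),"push",round(-(c*s["force"][0]+q*s["force"][1]),2))
f=bot.grab_frame("side")
h=cv2.cvtColor(f["img"],cv2.COLOR_RGB2HSV)
E
python3 sw.py
```

```text
{'clock': 54.0, 'qpos': [-0.1408, 0.9192, -0.8036, 1.4746, 0.7173, 1.0569, -0.9199], 'position': [0.6044, 0.3422, 0.0856], 'tool_rot': [3.1411, -0.0002, 1.7578], 'force': [-0.7168, -0.9259, 0.0173], 'grip_width': -0.0002, 'finger_force': 0.4849}
box xy [-0.0086  0.0002] push 0.88
```

>>> apply_moves --claw '[0,0,0,0,0]' --xyz '[[0,0.004,0],[0,0.004,0],[0,0.002,0],[0,0,0],[0,0,0]]' --twist '[[0,0,0],[0,0,0],[0,0,0],[0,0,0],[0,0,0]]'

```text
clock: 54.55
position: [0.6142, 0.3439, 0.0852]
tool_rot: [3.141, 0.0, 1.758]
force: [-1.4, -0.6, -0.7]
grip_width: 0.0002
finger_force: 0.9
```

```bash
python3 sw.py
```

```text
{'clock': 54.55, 'qpos': [-0.1441, 0.9316, -0.8014, 1.445, 0.7169, 1.071, -0.9045], 'position': [0.6142, 0.3439, 0.0852], 'tool_rot': [3.1413, 0.0001, 1.7579], 'force': [-1.3526, -0.5899, -0.6924], 'grip_width': 0.0002, 'finger_force': 0.9146}
box xy [0.0013 0.0001] push 1.44
```

>>> apply_moves --claw '[0,0,0,0,0]' --xyz '[[0,0.002,0],[0,0.002,0],[0,0,0],[0,0,0],[0,0,0]]' --twist '[[0,0,0],[0,0,0],[0,0,0],[0,0,0],[0,0,0]]'

```text
clock: 55.1
position: [0.6182, 0.3447, 0.0854]
tool_rot: [3.141, -0.0, 1.758]
force: [-1.8, 0.1, 0.3]
grip_width: 0.0002
finger_force: 1.2
```

>>> apply_moves --claw '[0,0,0,0]' --xyz '[[0,0.002,0],[0,0,0],[0,0,0],[0,0,0]]' --twist '[[0,0,0],[0,0,0],[0,0,0],[0,0,0]]'

```text
clock: 55.5
position: [0.6202, 0.3451, 0.0853]
tool_rot: [3.141, -0.0, 1.758]
force: [-2.7, -0.4, -0.1]
grip_width: -0.0
finger_force: 1.3
```

>>> apply_moves --claw '[0,0,0,0]' --xyz '[[0,0.0015,0],[0,0,0],[0,0,0],[0,0,0]]' --twist '[[0,0,0],[0,0,0],[0,0,0],[0,0,0]]'

```text
clock: 55.9
position: [0.6216, 0.3453, 0.0853]
tool_rot: [3.141, 0.0, 1.758]
force: [-3.4, -0.2, 0.1]
grip_width: -0.0001
finger_force: 1.3
```

>>> apply_moves --claw '[0,0,0,0]' --xyz '[[0,0.0015,0],[0,0,0],[0,0,0],[0,0,0]]' --twist '[[0,0,0],[0,0,0],[0,0,0],[0,0,0]]'

```text
clock: 56.3
position: [0.6231, 0.3456, 0.0853]
tool_rot: [3.141, -0.0, 1.758]
force: [-3.0, -1.1, -0.4]
grip_width: -0.0002
finger_force: 1.4
```

>>> apply_moves --claw '[0,0,0,0]' --xyz '[[0,0.0015,0],[0,0,0],[0,0,0],[0,0,0]]' --twist '[[0,0,0],[0,0,0],[0,0,0],[0,0,0]]'

```text
clock: 56.7
position: [0.6246, 0.3459, 0.0853]
tool_rot: [3.141, -0.0, 1.758]
force: [-3.1, -0.7, -0.3]
grip_width: 0.0001
finger_force: 1.4
```

>>> apply_moves --claw '[0,0,0,0]' --xyz '[[0,0.0015,0],[0,0,0],[0,0,0],[0,0,0]]' --twist '[[0,0,0],[0,0,0],[0,0,0],[0,0,0]]'

```text
clock: 57.1
position: [0.6253, 0.3461, 0.0852]
tool_rot: [-3.14, 0.0, 1.758]
force: [-8.9, -2.1, 1.7]
grip_width: 0.0
finger_force: 4.5
```

>>> apply_moves --claw '[0,0,0,0]' --xyz '[[0,0.001,0],[0,0,0],[0,0,0],[0,0,0]]' --twist '[[0,0,0],[0,0,0],[0,0,0],[0,0,0]]'

```text
clock: 57.5
position: [0.6256, 0.3462, 0.085]
tool_rot: [-3.139, 0.001, 1.759]
force: [-13.3, -4.2, 3.7]
grip_width: -0.0002
finger_force: 6.8
```

>>> apply_moves --claw '[0,0,0,0,0,0,0,0,0,0,0,0,0,0,0,0,0,0,0,0]' --xyz '[[0,-0.0008,0],[0,0,0],[0,0,0],[0,0,0],[0,0,0],[0,0,0],[0,0,0],[0,0,0],[0,0,0],[0,0,0],[0,0,0],[0,0,0],[0,0,0],[0,0,0],[0,0,0],[0,0,0],[0,0,0],[0,0,0],[0,0,0],[0,0,0]]' --twist '[[0,0,0],[0,0,0],[0,0,0],[0,0,0],[0,0,0],[0,0,0],[0,0,0],[0,0,0],[0,0,0],[0,0,0],[0,0,0],[0,0,0],[0,0,0],[0,0,0],[0,0,0],[0,0,0],[0,0,0],[0,0,0],[0,0,0],[0,0,0]]'

```text
clock: 59.5
position: [0.6253, 0.3461, 0.0852]
tool_rot: [-3.14, 0.001, 1.758]
force: [-8.8, -2.9, 2.1]
grip_width: 0.0
finger_force: 4.9
```

>>> apply_moves --claw '[0,0,0,0,0,0,0,0,0,0,0,0,0,0,0,0,0]' --xyz '[[0,0,0],[0,0,0],[0,0,0],[0,0,0],[0,0,0],[0,-0.01,0],[0,-0.01,0],[0,-0.01,0],[0,-0.02,0],[0,-0.02,0],[0,0,-0.04],[0,0,-0.04],[0,0,-0.04],[0,0,0],[0,0,0],[0,0,0],[0,0,0]]' --twist '[[0,0,0],[0,0,0],[0,0,0],[0,0,0],[0,0,0],[0,0,0],[0,0,0],[0,0,0],[0,0,0],[0,0,0],[0,0,0],[0,0,0],[0,0,0],[0,0,0],[0,0,0],[0,0,0],[0,0,0]]'

```text
clock: 61.2
position: [0.5571, 0.3329, 0.2042]
tool_rot: [-3.141, 0.001, 1.758]
force: [-0.4, 0.2, -0.4]
grip_width: -0.0002
finger_force: 0.0
```

```bash
python3 chk.py; python3 -c "
from h import *
st()
for n in('side','top'):
    for q in('tumbler','brush_jar','sketchbook','slat1','paddle_tip'): print(n,q,[(round(d['score'],2),np.round(d['position'],3).tolist()) for d in bot.find_in(n,q)[:2]])"
```

```text
top slat -0.04 cover 0.02 outside 0 dcentroid 0.7 -24.2
top slat 0.04 cover 0.1 outside 0 dcentroid 0.6 10.4
top round cover 0.88 outside 0 dc 0.7 -0.0
top square cover 0.83 outside 3 dc 1.2 -0.3
side slat -0.04 cover 0.8 outside 0 dcentroid 0.1 0.2
side slat 0.04 cover 0.78 outside 0 dcentroid -0.4 0.2
side round cover 0.9 outside 54 dc -0.1 -0.4
side square cover 0.91 outside 6 dc -0.3 -0.7
{'clock': 61.3, 'qpos': [-0.0885, 0.7328, -0.8939, 1.5263, 0.6002, 1.1757, -0.9057], 'position': [0.5572, 0.333, 0.2044], 'tool_rot': [-3.1409, 0.0003, 1.758], 'force': [-0.8513, -0.073, -0.4441], 'grip_width': 0.0003, 'finger_force': 0.0}
side tumbler [(0.73, [0.588, -0.3, 0.015]), (0.7, [0.502, -0.496, 0.056])]
side brush_jar [(0.69, [0.73, -0.316, 0.102])]
side sketchbook [(0.72, [0.449, 0.589, 0.013])]
side slat1 [(0.88, [0.64, -0.056, 0.088]), (0.56, [0.628, 0.027, 0.082])]
side paddle_tip [(0.43, [0.584, -0.257, 0.033]), (0.25, [0.626, 0.028, 0.084])]
top tumbler [(0.89, [0.505, -0.524, 0.047])]
top brush_jar [(0.62, [0.724, -0.295, 0.099]), (0.53, [0.579, -0.288, 0.016])]
top sketchbook [(0.6, [0.584, -0.289, 0.014]), (0.56, [0.442, 0.603, 0.012])]
top slat1 [(0.83, [0.643, 0.037, 0.102]), (0.59, [0.66, -0.041, 0.109])]
top paddle_tip []
```

```bash
python3 -c "
from h import *
print(bot.job_done())"
```

```text
the job is handed in; nothing more can be done
None
```

The job is handed in, with no verdict returned: both slats present lean in the rack, both canvases sit in their recesses, and the paddle was held at its amber stop for over two seconds and let go (its return upright was not measured); the last camera check showed nothing else moved.

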